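# Slide the figure home into its case

## Robot

A 7-joint arm with a two-finger parallel gripper is mounted at the origin on the work surface. World frame = base frame: x ahead of the robot, y to its left, z up, the work surface at z = 0. Lengths are in m, angles in degrees, forces in N, time in s.
With the tool pointing down it reaches from about 0.35 to 0.9 m from the base axis. Payload 8.1 kg.
Tool frame: the origin (TCP) lies at the centre of the arm's flange, where the gripper is bolted on; the fingertips stand 173 mm ahead of it and the grasp point (between the pads) lies 155 mm ahead of it; x points along the fingers, z is the direction in which the jaws open and shut, and the axes are right-handed (so a half turn about x gives the same grasp; the last joint's range is limited). The gripper opens to 85 mm and grips with 20 to 120 N. Pads are 22 mm wide; open, the fingers measure 114 mm over their backs; the gripper's body (76 mm by 85 mm) begins 54 mm behind the grasp point. The pads swing forward as they close: fully open they stand 13 mm farther back than shut.
Start: joints at [58.121, 24.895, 1.432, 90.138, -0.665, 64.973, -4.303], TCP at [0.274, -0.562, 0.405] pointing down, gripper open.
Joint ranges: [-149.89, 149.89], [-25.12, 119.58], [-72.63, 75.52], [4.76, 147.25], [-75.54, 255.54], [6.69, 114.76], [-157.13, 157.13]. Speed limits (degrees/s): [127.2, 127.2, 172.46, 172.46, 180, 180, 180].

## Interface

Orientations are given as [roll, pitch, yaw] about the fixed x, y, z axes, in that order (R = Rz(yaw) Ry(pitch) Rx(roll)).
In Python, from rig import r gives the robot as it stands.
- The arm moves only by the shell command python3 -m handwheel 'ROWS' [OPENING] [FORCE]. ROWS is JSON, a list of rows, each an object of numbers: "tx", "ty", "tz": the shift along the world's x, y, z each as a share of 0.5 m, from -1 to 1; "roll": the turn about the world's z as a share of 0.5 rad, from -1 to 1. A call has 1 to 20 rows; each row is the pose to reach, as a shift and turn from the pose measured when the call began; what a row does not reach only later rows make up. A row lasts 1/10 s, in which the tool goes at most 50 mm and 8.59 degrees, less where a joint would pass 70% of its speed; a pose out of reach is approached as far as the arm can. A call with a number of a shift or a turn outside -1 to 1 is refused whole. A call with a gripper value outside its range is refused whole. OPENING is the opening, from -1 (shut) to 1 (fully open), set as the call begins (- or left out, the last holds). The fingers move at their own pace and stop on an object; FORCE is the grip in N (left out, the last holds). Time passes only in rows, so rows that repeat a pose let the fingers close. It gives the time, the measured TCP pose, the force and the opening at its end, in the units of the state.
- r.read_state(): the state, without advancing time (a new reading comes with each control period).
- r.get_image(name): name is "scene" or "top" or "wrist"; returns a dict with "img" (400x640x3 uint8, red, green, blue), "range_z" (400x640 float32, m along the optical axis (not along the pixel's ray), 0 where there is no reading), "camera_matrix" (3x3 intrinsics, pixels), "pose" (4x4, takes a point from camera to world coordinates). Camera axes: x right, y down, z forward; pixel columns grow to the right and rows downward; lengths in m; the calibration is good to about 2 mm. A picture is of the moment at which its call begins.
- r.sign_off(): hands the job in, once; it reports no verdict.
The state is a dict: "time_s": time; "joint_positions": joint angles; "qvel": joint speeds; "tau": joint torques, N m; "ee_pos": TCP position; "ee_rot": TCP orientation; "ft_force": force on the tool from outside, world axes, zero at the start; "wrist_torque": the same for the moment, N m; "grip_width": finger opening in m.
Only numpy, scipy, OpenCV 4.12 (cv2) and the standard library are available. Lean on these libraries where they do the work, as an engineer would, in place of code of your own. Each camera call takes 0.05 s, during which the arm holds its last target.

## Task

The small figure on the dark wooden plinth belongs in its clear case: with the fingers, only pushing (never grip, lift or tip it), line the plinth up and gently push it down the lane between the two white rails until it is fully home against the case's back wall, with nothing - plinth or fingers - touching either rail on the way. Then push the clear flap fully shut and draw back, leaving the dice, dice cup, vase, paint pots and brush where they are.

Things in the scene. Friction and masses are not known exactly. Their poses are not given: they have to be found in the camera images.
- case: clear polycarbonate case, white trims, fixed, floorless. Origin: on the shelf, middle of its mouth; x points down the lane into the case, z up. Inside 92 mm wide (y -46 to 46 mm); back wall's inner face at x = 95 mm. Side walls 4 mm thick, 78 mm high, from x = 10 mm on; roof (top at 82 mm) from x = 35 mm on. The lane runs from the robot's right to its left; the case's +y side is nearer the robot.
- rails: two straight white plastic rails fixed on the shelf, forming the lane; origin and axes as the case's. Each 8 mm wide, 12 mm high, from x = -120 mm (before the mouth) to x = 95 mm (back wall); inner faces at y = 38 and -38 mm, so the lane is 76 mm wide. Nothing may touch them; fingers can pass above them.
- plinth: dark wood box 90 mm long (x), 60 wide (y), 40 high, small grey figure fixed on top (total 73 mm high); 0.2 to 0.35 kg, loose. Origin: centre of its underside. Starts before the rails, 15 to 40 mm off the lane's middle towards the case's +y, skewed up to 0.25 rad, x roughly down the lane. Home: front end on the back wall, origin at x = 50 mm in the case's frame (rear face at x = 5 mm).
- flap (a joint): angle (rad) of the clear flap on an upright hinge at the mouth's corner on the case's -y side. 0: shut over the mouth; grows as it opens, counter-clockwise from above, to 2.4; starts at 1.8 to 2.3. At angle t it points from the hinge along (-sin t, cos t) in the case's x, y; its outer face, to be pushed to shut it, looks along (-cos t, -sin t). Light friction (0.02 N m): stays where left.
- flap_hinge (a point): point on the flap's hinge axis, 45 mm above the shelf; in the case's frame at x = -4 mm, y = -50 mm. The flap is 4 mm thick (its outer face 4 mm out from the axis), 100 mm long and reaches from 15 to 75 mm above the shelf.
- flap_edge (a point): middle of the flap's free edge (a white strip with a clear 14 mm return that laps inwards round the case's side), 100 mm from the hinge axis, 45 mm above the shelf.
- cup: dark hard silicone dice cup, 76 mm across, 85 mm high, standing beside the start of the lane, on the side away from the robot, loose; origin at the centre of its underside. Leave it alone.
- die_a: bone-white resin die, 20 mm cube, near the rails on the robot's side, loose; origin at the centre of its underside. Leave it alone.
- die_b: bone-white resin die, 20 mm cube, near the lane's start on the side away from the robot, loose; origin at the centre of its underside. Leave it alone.
- vase: black ceramic vase, 100 mm across, 180 mm high, standing to the left; origin at the centre of its underside. Leave it alone.
- pot_a: small paint pot, 32 mm across, 60 mm high, beside the case on the robot's side; origin at the centre of its underside. Leave it alone.
- pot_b: small paint pot, 32 mm across, 60 mm high, beside the case on the side away from the robot; origin at the centre of its underside. Leave it alone.
- brush: thin hobby brush about 170 mm long and 9 mm thick, lying to the right of the plinth; origin under the middle of its length. Leave it alone.
Mind the look-alikes: they are no part of the job. Several things have the shape of the case; the one meant has the colours described above. Several things have the shape of the plinth; the one meant has the colours described above.

How it is judged (in metres and radians):
On the way:
1. the plinth is fully home against the back wall while the flap is still open (x of plinth in the frame of case between 0.046 and 0.054 m and y of plinth in the frame of case between -0.012 and 0.012 m and angle between the x axis of plinth and the x axis of case, either way round below 0.12 rad and angle between plinth's own z axis and vertical below 0.05 rad and height (world z) of plinth below 0.005 m and value of joint flap above 0.8 rad), for 0.2 s.
At the end, for the whole second after the job is handed in: The plinth stands flat and at rest, lengthwise in the case and within 4 mm of the back wall, and the flap is shut to within 0.06 rad (x of plinth in the frame of case between 0.046 and 0.054 m and y of plinth in the frame of case between -0.012 and 0.012 m and angle between the x axis of plinth and the x axis of case, either way round below 0.12 rad and angle between plinth's own z axis and vertical below 0.05 rad and height (world z) of plinth below 0.005 m and value of joint flap below 0.06 rad and linear speed of plinth below 0.01 m/s); the robot touches nothing.
It fails at once if something touches a rail (0.2 N) (contact force between rails and anything else above 0.2 N).
It fails at once if the plinth is lifted by more than 6 mm or tipped by more than 0.12 rad (height (world z) of plinth above 0.006 m or angle between plinth's own z axis and vertical above 0.12 rad).
It fails at once if the plinth is gripped or pressed with more than 30 N (contact force between the fingers and plinth above 30 N).
It fails at once if a bystander (dice, dice cup, vase, paint pots, brush) is moved by more than 15 mm (distance of any of cup, die_a, die_b, vase, pot_a, pot_b, brush from where it was at the start of the episode above 0.015 m).
It also fails if it takes over 72 s, if anything falls off the work surface, if the arm or the gripper's body presses on something with over 40 N, if the wrist force passes 120 N, or if a joint passes its speed limit or range.

## Working session

There is one attempt and no reset: what is moved stays moved. The work goes in short steps, Python scripts to look and compute and a shell command to move; the robot and the scene stay as the last step left them, time stands still between calls to the robot, and variables do not carry over. Pictures are saved under pics/ and viewed, and the job is handed in when it is done.

```bash
ls; mkdir -p pics; cat > h.py <<'E'
import numpy as np, cv2
from rig import r
def snap(name,tag):
    d=r.get_image(name); cv2.imwrite(f'pics/{tag}.png',cv2.cvtColor(d['img'],cv2.COLOR_RGB2BGR))
    np.savez(f'pics/{tag}.npz',**{k:np.asarray(d[k]) for k in('img','range_z','camera_matrix','pose')}); return d
def load(tag): return dict(np.load(f'pics/{tag}.npz'))
def ray(d,uv,z):
    K,T=d['camera_matrix'],d['pose']; uv=np.atleast_2d(np.asarray(uv,float))
    c=np.c_[uv,np.ones(len(uv))]@np.linalg.inv(K).T@T[:3,:3].T
    o=T[:3,3]; s=(z-o[2])/c[:,2]; return o+c*s[:,None]
def proj(d,P):
    K,T=d['camera_matrix'],d['pose']; P=np.atleast_2d(P)
    c=(P-T[:3,3])@T[:3,:3]; p=c@K.T; return p[:,:2]/p[:,2:]
E
python3 - <<'E'
from h import *
for n in('scene','top','wrist'):
    d=snap(n,n+'0'); print(n,d['camera_matrix'].round(1).tolist(),d['pose'].round(3).tolist())
s=r.read_state(); print(s)
E
```

```text
pics
scene [[460.3, 0.0, 322.5], [0.0, 460.3, 201.1], [0.0, 0.0, 1.0]] [[0.567, 0.603, -0.561, 1.309], [0.824, -0.425, 0.375, -0.45], [-0.013, -0.675, -0.737, 0.97], [0.0, 0.0, 0.0, 1.0]]
top [[518.2, 0.0, 323.1], [0.0, 518.2, 211.2], [0.0, 0.0, 1.0]] [[0.035, -0.978, 0.205, 0.265], [-0.999, -0.034, 0.011, -0.008], [-0.004, -0.205, -0.979, 1.647], [0.0, 0.0, 0.0, 1.0]]
wrist [[351.4, 0.0, 322.5], [0.0, 351.4, 195.1], [0.0, 0.0, 1.0]] [[0.439, -0.851, -0.289, 0.349], [-0.898, -0.417, -0.138, -0.525], [-0.003, 0.32, -0.947, 0.374], [0.0, 0.0, 0.0, 1.0]]
{'time_s': 0.15, 'joint_positions': array([58.12077534, 24.92559327,  1.43224846, 90.17521498, -0.66561132,
       64.97171813, -4.30313945]), 'qvel': array([-0.06785215, -0.08654232, -0.00794349, -0.28538288,  0.03828282,
       -0.08593074,  0.03848268]), 'tau': array([ 1.51242679e-03, -6.70888782e+01,  1.02589991e+00, -3.16447449e+01,
        1.56765303e-02,  9.06189991e-03,  6.19214666e-05]), 'ee_pos': array([ 0.27388601, -0.56161342,  0.4041376 ]), 'ee_rot': array([-175.01414264,   89.9357994 ,  120.98076794]), 'ft_force': array([ 0.64800306,  0.92203782, -0.43868729]), 'wrist_torque': array([-0.01045006, -0.03502259, -0.01222288]), 'grip_width': 0.08512376168855493}
```

View pics/scene0.png

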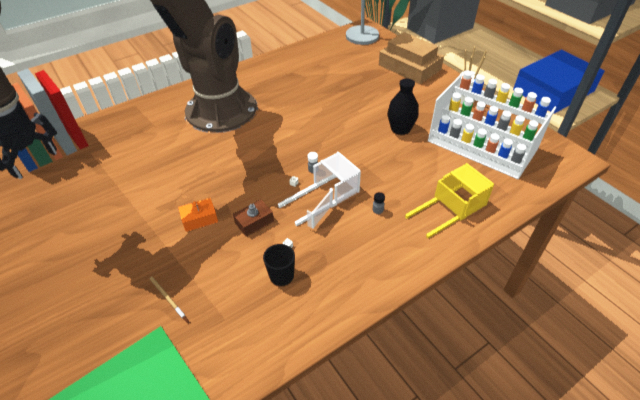

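View pics/top0.png

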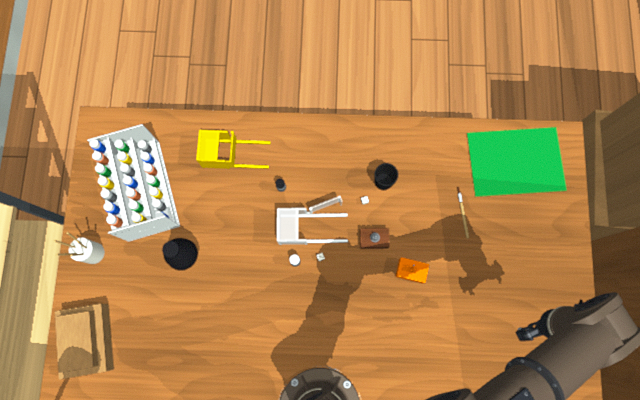

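View pics/wrist0.png

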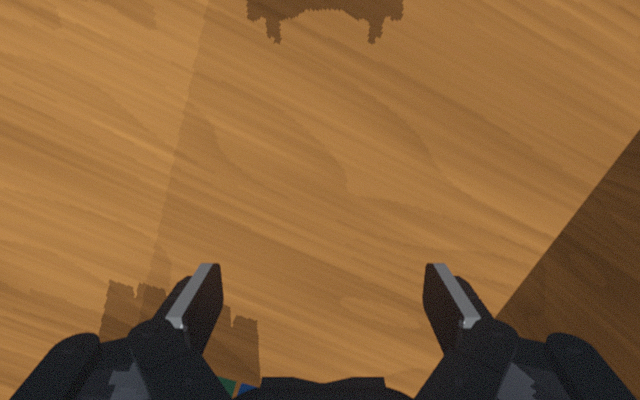

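White case with white rails at top-view (312,226) versus a yellow one at (217,148): the white one fits. Dark wooden plinth at (373,236) versus an orange one at (413,270): the dark one fits. I'll confirm this in enlarged crops.

```bash
python3 - <<'E'
import cv2
a=cv2.imread('pics/top0.png')[150:300,260:480]; b=cv2.imread('pics/scene0.png')[140:300,160:400]
cv2.imwrite('pics/top0c.png',cv2.resize(a,None,fx=3.6,fy=3.6,interpolation=cv2.INTER_CUBIC))
cv2.imwrite('pics/scene0c.png',cv2.resize(b,None,fx=3.3,fy=3.3,interpolation=cv2.INTER_CUBIC))
E
```

```text
(no output)
```

View pics/top0c.png

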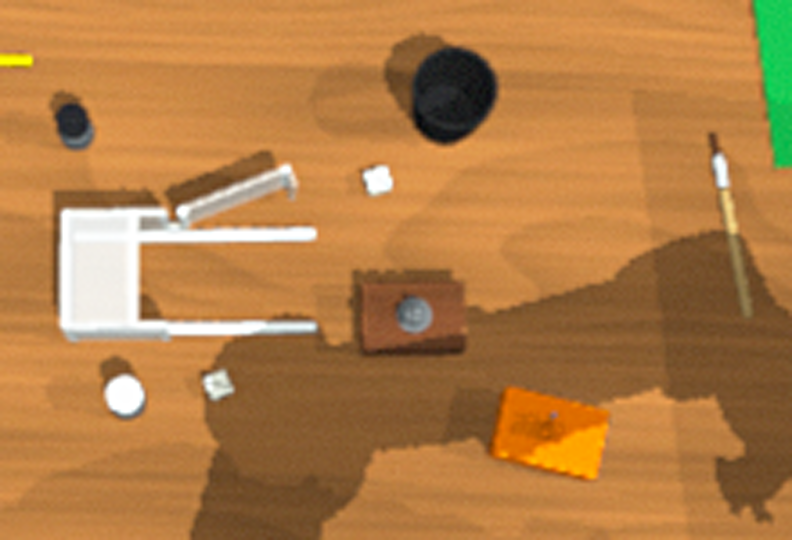

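View pics/scene0c.png

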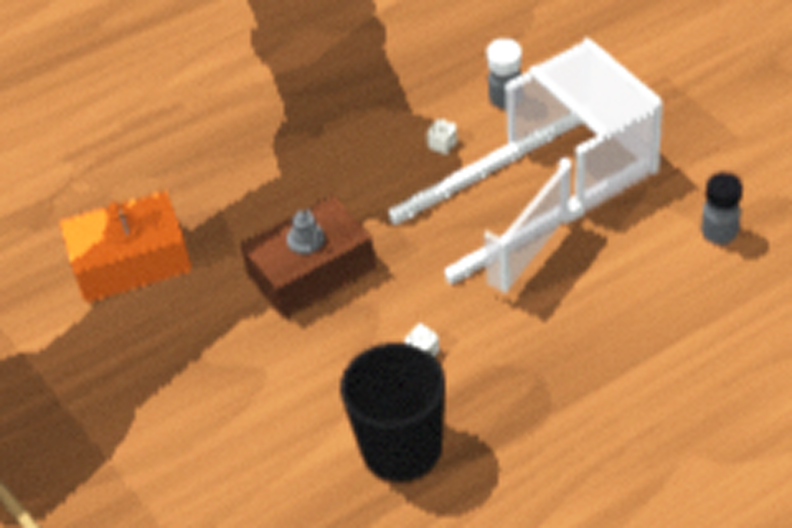

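The crops confirm it: the white-trimmed clear case with white rails (top crop 115,270), its flap open on the far side, and the dark-brown plinth with a grey figure (415,315). Next I'll get rough world positions from the top view.

```bash
python3 - <<'E'
from h import *
d=load('top0')
def c(x,y): return (260+x/3.6,150+y/3.6)
for n,uv,z in[('railfar_end',c(316,234),.012),('railnear_end',c(316,327),.012),('roofbackfar',c(62,210),.082),('roofbacknear',c(70,335),.082),
 ('rooffrontfar',c(137,212),.082),('rooffrontnear',c(137,327),.082),('flapedge',c(290,172),.075),('hinge',c(183,213),.075),
 ('plTL',c(363,280),.04),('plTR',c(466,282),.04),('plBR',c(466,350),.04),('plBL',c(363,352),.04),('dieb',c(378,180),.02),('diea',c(217,384),.02),('cup',c(455,90),.085),('orange',c(550,435),.04),('potA',c(125,397),.06),('brush',c(715,145),0.005)]:
    print(n,np.round(uv,1),ray(d,uv,z)[0].round(3), 'depth-z',end=' ')
    u,v=np.round(uv).astype(int); zz=d['range_z'][v,u]; K,T=d['camera_matrix'],d['pose']
    print((T[:3,:3]@(np.linalg.inv(K)@[u,v,1]*zz)+T[:3,3]).round(3))
E
```

```text
railfar_end [347.8 215. ] [ 0.598 -0.069  0.012] depth-z [ 0.6   -0.07   0.005]
railnear_end [347.8 240.8] [ 0.514 -0.071  0.012] depth-z [ 0.515 -0.072  0.002]
roofbackfar [277.2 208.3] [0.598 0.152 0.082] depth-z [ 0.617  0.162 -0.005]
roofbacknear [279.4 243.1] [0.49  0.139 0.082] depth-z [0.496 0.145 0.042]
rooffrontfar [298.1 208.9] [0.598 0.088 0.082] depth-z [0.598 0.088 0.082]
rooffrontnear [298.1 240.8] [0.499 0.083 0.082] depth-z [0.499 0.084 0.073]
flapedge [340.6 197.8] [ 0.639 -0.043  0.075] depth-z [ 0.638 -0.044  0.077]
hinge [310.8 209.2] [0.6   0.048 0.075] depth-z [0.6   0.048 0.076]
plTL [360.8 227.8] [ 0.553 -0.11   0.04 ] depth-z [ 0.56  -0.113 -0.002]
plTR [389.4 228.3] [ 0.554 -0.2    0.04 ] depth-z [ 0.563 -0.203  0.   ]
plBR [389.4 247.2] [ 0.495 -0.2    0.04 ] depth-z [ 0.494 -0.198  0.047]
plBL [360.8 247.8] [ 0.49  -0.111  0.04 ] depth-z [ 0.492 -0.113  0.015]
dieb [365. 200.] [ 0.648 -0.123  0.02 ] depth-z [ 0.647 -0.123  0.024]
diea [320.3 256.7] [0.46  0.014 0.02 ] depth-z [0.458 0.015 0.026]
cup [386.4 175. ] [ 0.715 -0.184  0.085] depth-z [ 0.738 -0.191  0.006]
orange [412.8 270.8] [ 0.423 -0.273  0.04 ] depth-z [ 0.42  -0.27   0.066]
potA [294.7 260.3] [0.441 0.092 0.06 ] depth-z [0.442 0.091 0.06 ]
brush [458.6 190.3] [ 0.694 -0.428  0.005] depth-z [ 0.695 -0.429  0.007]
```

```bash
python3 -m handwheel '[{"tx":0.05,"ty":0.1,"roll":-0.1},{"tx":0.1,"ty":0.2,"roll":-0.2},{"tx":0.15,"ty":0.3,"roll":-0.3},{"tx":0.2,"ty":0.4,"roll":-0.4},{"tx":0.25,"ty":0.5,"roll":-0.5},{"tx":0.3,"ty":0.6,"roll":-0.6},{"tx":0.35,"ty":0.7,"roll":-0.7},{"tx":0.4,"ty":0.8,"roll":-0.8},{"tx":0.45,"ty":0.9,"roll":-0.9},{"tx":0.5,"ty":0.97,"roll":-0.91},{"tx":0.5,"ty":0.97,"roll":-0.91},{"tx":0.5,"ty":0.97,"roll":-0.91},{"tx":0.5,"ty":0.97,"roll":-0.91},{"tx":0.5,"ty":0.97,"roll":-0.91}]' 1 20
python3 - <<'E'
from h import *
d=snap('wrist','w1'); snap('top','top1')
print(d['pose'].round(3).tolist()); s=r.read_state(); print(s['time_s'],s['ee_pos'],s['ee_rot'])
E
```

```text
[[0.439, -0.851, -0.289, 0.349], [-0.898, -0.417, -0.138, -0.525], [-0.003, 0.32, -0.947, 0.374], [0.0, 0.0, 0.0, 1.0]]
0.25 [ 0.27394488 -0.56166927  0.40435394] [-174.07319064   89.96239438  121.92492496]validation failed for argument at $[0]...
```

View pics/w1.png

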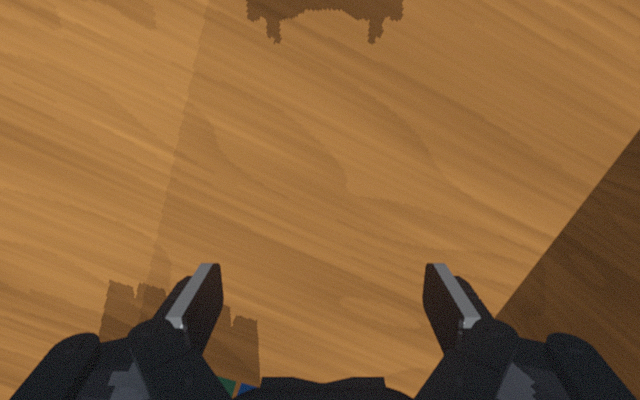

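The picture hasn't changed, because the move was refused, probably for the missing tz key. I'll give all four numbers.

```bash
python3 -m handwheel '[{"tx":0.05,"ty":0.1,"tz":0,"roll":-0.1},{"tx":0.1,"ty":0.2,"tz":0,"roll":-0.2},{"tx":0.15,"ty":0.3,"tz":0,"roll":-0.3},{"tx":0.2,"ty":0.4,"tz":0,"roll":-0.4},{"tx":0.25,"ty":0.5,"tz":0,"roll":-0.5},{"tx":0.3,"ty":0.6,"tz":0,"roll":-0.6},{"tx":0.35,"ty":0.7,"tz":0,"roll":-0.7},{"tx":0.4,"ty":0.8,"tz":0,"roll":-0.8},{"tx":0.45,"ty":0.9,"tz":0,"roll":-0.9},{"tx":0.5,"ty":0.97,"tz":0,"roll":-0.91},{"tx":0.5,"ty":0.97,"tz":0,"roll":-0.91},{"tx":0.5,"ty":0.97,"tz":0,"roll":-0.91},{"tx":0.5,"ty":0.97,"tz":0,"roll":-0.91},{"tx":0.5,"ty":0.97,"tz":0,"roll":-0.91}]' 1 20
python3 - <<'E'
from h import *
d=snap('wrist','w2'); 
print(d['pose'].round(3).tolist()); s=r.read_state(); print(s['time_s'],s['ee_pos'],s['ee_rot'])
E
```

```text
time_s: 1.65
ee_pos: [0.5234, -0.0779, 0.4042]
ee_rot: [-92.7, 90.0, 177.1]
ft_force: [0.3, -1.0, 0.4]
grip_width: 0.0855
[[-0.002, -0.947, -0.321, 0.607], [-1.0, 0.001, 0.002, -0.077], [-0.001, 0.321, -0.947, 0.374], [0.0, 0.0, 0.0, 1.0]]
1.7 [ 0.52336409 -0.07819799  0.40425882] [-93.76676495  89.96599751 176.0278165 ]
```

View pics/w2.png

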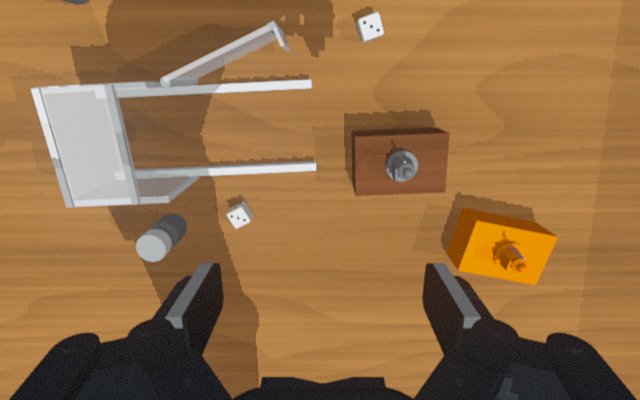

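The wrist view shows the case (85,145), rails ending at (311,84) and (315,167), flap edge (278,30), plinth (400,162), orange decoy (505,245), die_a (238,214) and die_b (370,26). Next I'll measure the rails and the plinth's top face.

```bash
python3 - <<'E'
from h import *
d=load('w2'); img=d['img']
hsv=cv2.cvtColor(img,cv2.COLOR_RGB2HSV)
# rails white mask
wm=((hsv[...,1]<60)&(hsv[...,2]>170)).astype(np.uint8)
for nm,(x0,x1,y0,y1) in dict(far=(190,318,74,100),near=(200,322,155,182)).items():
    m=np.zeros_like(wm); m[y0:y1,x0:x1]=wm[y0:y1,x0:x1]
    cs,_=cv2.findContours(m,0,2); c=max(cs,key=cv2.contourArea); rc=cv2.minAreaRect(c); b=cv2.boxPoints(rc)
    print(nm,rc); print(ray(d,b,.012).round(4).tolist())
    ys,xs=np.nonzero(m); 
# plinth
for pm_name,pm in dict(pl=((hsv[...,2]<150)&(hsv[...,0]<12)&(hsv[...,1]>100))).items():
    m=np.zeros_like(wm); m[115:205,340:460]=pm[115:205,340:460]
    cs,_=cv2.findContours(m,0,2); c=max(cs,key=cv2.contourArea); print(pm_name,cv2.minAreaRect(c),cv2.contourArea(c))
a=cv2.cvtColor(img[110:210,330:460],cv2.COLOR_RGB2BGR); cv2.imwrite('pics/w2p.png',cv2.resize(a,None,fx=6,fy=6,interpolation=cv2.INTER_NEAREST))
a=cv2.cvtColor(img[10:220,20:330],cv2.COLOR_RGB2BGR); cv2.imwrite('pics/w2r.png',cv2.resize(a,None,fx=2.5,fy=2.5,interpolation=cv2.INTER_CUBIC))
E
```

```text
far ((250.52920532226562, 86.57478332519531), (9.29308032989502, 121.4532699584961), 87.08915710449219)
[[0.5986, 0.0537, 0.012], [0.6041, -0.0657, 0.012], [0.5954, -0.066, 0.012], [0.5898, 0.0544, 0.012]]
near ((258.01513671875, 169.32489013671875), (8.177206993103027, 116.33934783935547), 87.33700561523438)
[[0.5147, 0.0534, 0.012], [0.5203, -0.0699, 0.012], [0.5114, -0.0702, 0.012], [0.5057, 0.054, 0.012]]
pl ((395.04510498046875, 150.44081115722656), (44.034603118896484, 86.6974868774414), 88.66777801513672) 864.5
```

View pics/w2p.png

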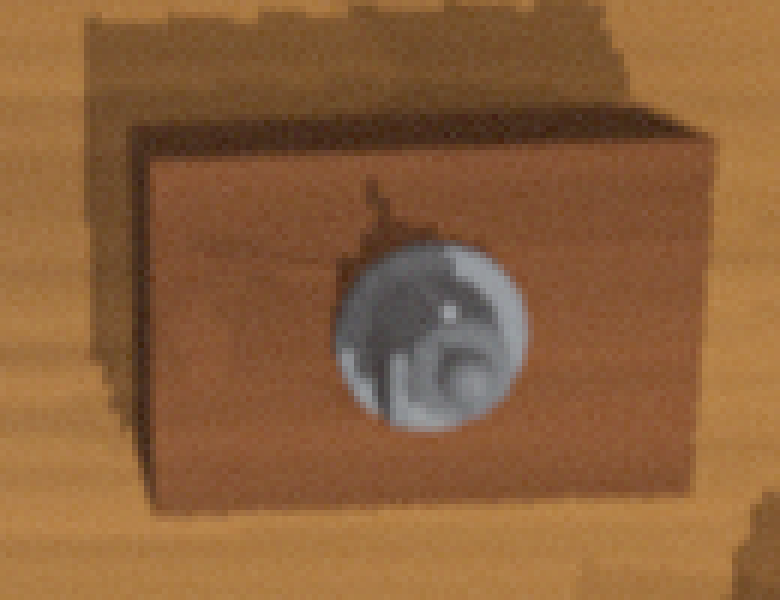

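View pics/w2r.png

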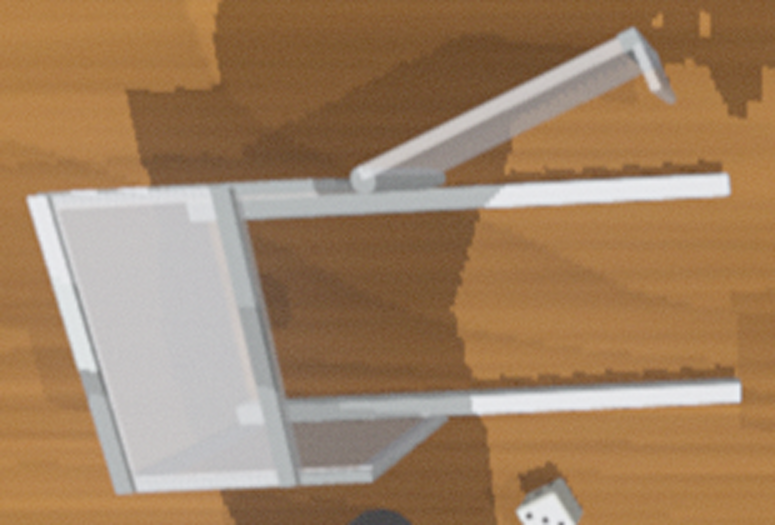

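```bash
cat >> h.py <<'E'
def lane(d,far_box,near_box):
    """rail inner/outer edge fit from white pixels per column in the image -> lane yaw, centre"""
    img=d['img'];hsv=cv2.cvtColor(img,cv2.COLOR_RGB2HSV);wm=(hsv[...,1]<60)&(hsv[...,2]>185)
    out=[]
    for (x0,x1,y0,y1) in(far_box,near_box):
        ys,xs=np.nonzero(wm[y0:y1,x0:x1]); P=ray(d,np.c_[xs+x0,ys+y0],.012)
        l=cv2.fitLine(P[:,:2].astype(np.float32),cv2.DIST_HUBER,0,.01,.01).ravel(); 
        if l[1]<0:l[:2]*=-1
        out.append((l,P[:,1].min()))
    return out
def tocase(P,o,yaw):
    c,s=np.cos(yaw),np.sin(yaw); q=np.atleast_2d(P)[:,:2]-o; return q@np.array([[c,-s],[s,c]])
E
python3 - <<'E'
from h import *
d=load('w2')
for l,m in lane(d,(225,318,74,100),(215,322,158,182)):
    print('yaw',np.degrees(np.arctan2(l[1],l[0])),'x at y=-.07..',l[2]+(l[0]/l[1])*(-.07-l[3]),'end y',m)
uv=np.array([(150,157),(712,138),(690,493),(155,513)])/6+[330,110]-.5
P=ray(d,uv,.04); print(P.round(4)); print(P.mean(0)); 
for a,b in((1,0),(2,3)): v=P[b]-P[a]; print(np.linalg.norm(v),np.degrees(np.arctan2(v[1],v[0])))
# flap
f=lambda x,y:(20+x/2.5,10+y/2.5)
h_=ray(d,f(363,176),.075)[0]; e=ray(d,f(632,36),.075)[0]; print('hinge',h_,'edge',e, np.linalg.norm(h_-e), np.degrees(np.arctan2(*(e-h_)[[1,0]])))
# check with depth
K,T=d['camera_matrix'],d['pose']
for u,v in((365,185),(440,180),(300,85),(300,168),(165,83),(270,32)):
    z=d['range_z'][v,u]; print((u,v),(T[:3,:3]@(np.linalg.inv(K)@[u,v,1]*z)+T[:3,3]).round(4))
E
```

```text
yaw 92.70326 x at y=-.07.. 0.6000164 end y -0.06568895836894947
yaw 92.76231 x at y=-.07.. 0.51595664 end y -0.06889174713260207
[[ 0.5531 -0.1073  0.04  ]
 [ 0.5559 -0.1958  0.04  ]
 [ 0.497  -0.1988  0.04  ]
 [ 0.4936 -0.1097  0.04  ]]
[ 0.52491233 -0.15289371  0.04      ]
0.08855432539714803 91.84252919297293
0.0891001762460523 92.18468298952067
hinge [0.60364255 0.05026074 0.075     ] edge [ 0.64454963 -0.03878404  0.075     ] 0.09799163777894683 -65.32599471431654
(365, 185) [ 0.5048 -0.1188  0.0424]
(440, 180) [ 0.5093 -0.1928  0.0404]
(300, 85) [ 0.5984 -0.0549  0.0124]
(300, 168) [ 0.5145 -0.053   0.0124]
(165, 83) [0.6017 0.0501 0.0765]
(270, 32) [ 0.6401 -0.0353  0.067 ]
```

```bash
python3 -m handwheel '[{"tx":-0.06,"ty":-0.08,"tz":0,"roll":0.05},{"tx":-0.129,"ty":-0.156,"tz":0,"roll":0.1},{"tx":-0.129,"ty":-0.156,"tz":-0.05,"roll":0.1},{"tx":-0.129,"ty":-0.156,"tz":-0.12,"roll":0.1},{"tx":-0.129,"ty":-0.156,"tz":-0.2,"roll":0.1},{"tx":-0.129,"ty":-0.156,"tz":-0.28,"roll":0.1},{"tx":-0.129,"ty":-0.156,"tz":-0.34,"roll":0.1},{"tx":-0.129,"ty":-0.156,"tz":-0.38,"roll":0.1},{"tx":-0.129,"ty":-0.156,"tz":-0.4,"roll":0.1},{"tx":-0.129,"ty":-0.156,"tz":-0.4,"roll":0.1},{"tx":-0.129,"ty":-0.156,"tz":-0.4,"roll":0.1},{"tx":-0.129,"ty":-0.156,"tz":-0.4,"roll":0.1}]' 0.18 20
python3 - <<'E'
from h import *
d=snap('wrist','w3'); snap('scene','s3')
print(d['pose'].round(3).tolist()); s=r.read_state(); print(s['time_s'],s['ee_pos'],s['ft_force'],s['grip_width'])
E
```

```text
time_s: 2.9
ee_pos: [0.4593, -0.1566, 0.2054]
ee_rot: [63.6, 89.9, -23.7]
ft_force: [-0.2, -0.1, 0.6]
grip_width: 0.0506
[[0.047, -0.947, -0.319, 0.543], [-0.999, -0.045, -0.014, -0.152], [-0.001, 0.319, -0.948, 0.175], [0.0, 0.0, 0.0, 1.0]]
3.0 [ 0.45922777 -0.15638889  0.20527475] [-0.13119785  0.91953495 -0.80844356] 0.05074550466833543
```

View pics/w3.png

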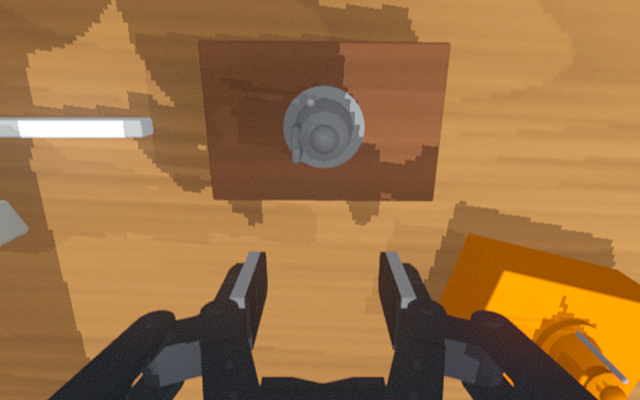

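View pics/s3.png

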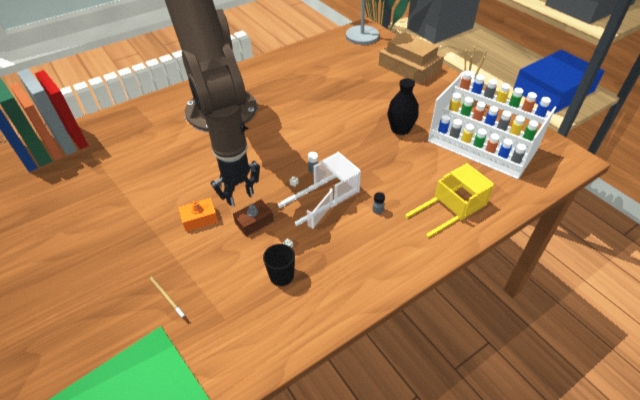

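Both fingers stand clear: tips at (250,260) and (395,260), plinth near face at row 200. Now I'll go down and push slowly sideways, square to the lane.

```bash
python3 -m handwheel '[{"tx":0,"ty":0,"tz":-0.02,"roll":0},{"tx":0,"ty":0,"tz":-0.036,"roll":0},{"tx":0.02,"ty":0.001,"tz":-0.036,"roll":0},{"tx":0.034,"ty":0.002,"tz":-0.036,"roll":0},{"tx":0.044,"ty":0.002,"tz":-0.036,"roll":0},{"tx":0.052,"ty":0.002,"tz":-0.036,"roll":0},{"tx":0.06,"ty":0.003,"tz":-0.036,"roll":0},{"tx":0.068,"ty":0.003,"tz":-0.036,"roll":0},{"tx":0.076,"ty":0.004,"tz":-0.036,"roll":0},{"tx":0.084,"ty":0.004,"tz":-0.036,"roll":0},{"tx":0.092,"ty":0.004,"tz":-0.036,"roll":0},{"tx":0.1,"ty":0.005,"tz":-0.036,"roll":0},{"tx":0.106,"ty":0.005,"tz":-0.036,"roll":0},{"tx":0.11,"ty":0.005,"tz":-0.036,"roll":0},{"tx":0.11,"ty":0.005,"tz":-0.036,"roll":0},{"tx":0.11,"ty":0.005,"tz":-0.036,"roll":0}]'
python3 - <<'E'
from h import *
d=snap('wrist','w4')
s=r.read_state(); print(s['time_s'],s['ee_pos'],s['ft_force'],s['grip_width'])
E
```

```text
time_s: 4.6
ee_pos: [0.5144, -0.1539, 0.1874]
ee_rot: [70.2, 89.9, -17.1]
ft_force: [0.1, -0.3, 0.2]
grip_width: 0.0505
4.65 [ 0.51438678 -0.15391575  0.18739448] [-0.48158179  0.16729194  0.48177278] 0.050299160340438215
```

View pics/w4.png

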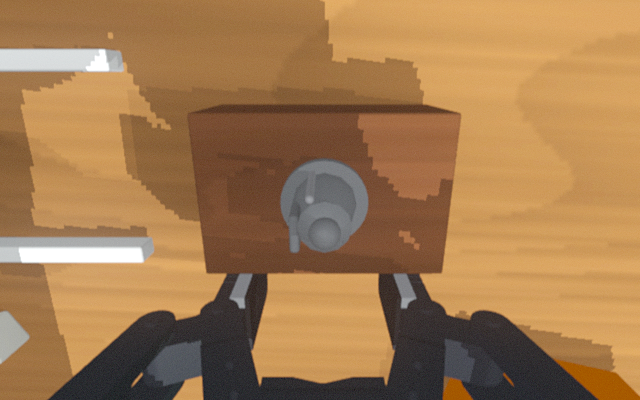

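```bash
python3 - <<'E'
from h import *
d=load('w4'); o=np.array([.5523,.0519]); yaw=np.radians(92.7)
uv=np.array([(189,114),(461,115),(442,272),(207,273)],float)
P=ray(d,uv,.04); print(P.round(4).tolist()); C=tocase(P,o,yaw); print('case',C.round(4).tolist(),C.mean(0))
for a,b in((1,0),(2,3)): v=P[b]-P[a]; print(np.linalg.norm(v),np.degrees(np.arctan2(v[1],v[0])))
for l,m in lane(d,(0,124,44,74),(0,154,236,264)): print(np.degrees(np.arctan2(l[1],l[0])),l,m, tocase([l[2:4]],o,yaw))
print(tocase([[.5144,-.1539]],o,yaw))
E
```

```text
[[0.5843, -0.1063, 0.04], [0.5882, -0.1952, 0.04], [0.5298, -0.1981, 0.04], [0.5251, -0.1088, 0.04]]
case [[-0.1596, -0.0245], [-0.2485, -0.0242], [-0.2487, 0.0343], [-0.1592, 0.0348]] [-0.20400308  0.0050638 ]
0.08898982814065612 92.49994815799724
0.08943742190696444 93.00715803009216
91.619316 [-0.02825869  0.99960065  0.5992364  -0.04675467] -0.07169394338208632 [[-0.10075616 -0.04223705]]
92.740746 [-0.04781695  0.9988561   0.51474184 -0.03717078] -0.07174718063561746 [[-0.08720266  0.04171228]]
[[-0.2037862   0.04755243]]
```

The plinth is square, and 5 mm short of the lane's middle. I'll push 5 mm more, then back off and rise.

```bash
python3 -m handwheel '[{"tx":0.004,"ty":0,"tz":0,"roll":0},{"tx":0.008,"ty":0,"tz":0,"roll":0},{"tx":0.0108,"ty":0.0005,"tz":0,"roll":0},{"tx":0.0108,"ty":0.0005,"tz":0,"roll":0},{"tx":0.0108,"ty":0.0005,"tz":0,"roll":0},{"tx":0.0,"ty":0,"tz":0,"roll":0},{"tx":-0.05,"ty":-0.001,"tz":0,"roll":0},{"tx":-0.08,"ty":-0.001,"tz":0.03,"roll":0},{"tx":-0.08,"ty":-0.001,"tz":0.1,"roll":0},{"tx":-0.08,"ty":-0.001,"tz":0.18,"roll":0},{"tx":-0.08,"ty":-0.001,"tz":0.2,"roll":0},{"tx":-0.08,"ty":-0.001,"tz":0.2,"roll":0}]'
python3 - <<'E'
from h import *
d=snap('wrist','w5')
s=r.read_state(); print(s['time_s'],s['ee_pos'],s['ft_force'],s['grip_width'],s['joint_positions'])
E
```

```text
time_s: 5.85
ee_pos: [0.4748, -0.1546, 0.2891]
ee_rot: [71.7, 89.6, -15.6]
ft_force: [-0.0, 0.0, -0.6]
grip_width: 0.0504
5.9 [ 0.47426113 -0.154474    0.28764451] [-0.0861937   0.54920583 -0.24785357] 0.050693439266306456 [ 17.06305393  21.55912525  -6.62897026 115.06454126   3.5744634
  43.36257812 -79.05627686]
```

View pics/w5.png

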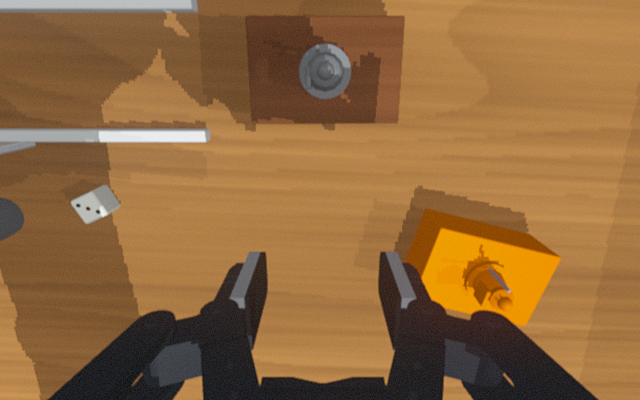

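The plinth now looks centred between the rails. Next I'll turn the gripper a quarter turn in steps, moving to behind the plinth at height.

```bash
python3 -m handwheel '[{"tx":0.04,"ty":-0.04,"tz":0,"roll":0.25},{"tx":0.08,"ty":-0.08,"tz":0,"roll":0.5},{"tx":0.12,"ty":-0.12,"tz":0,"roll":0.75},{"tx":0.18,"ty":-0.16,"tz":0,"roll":1},{"tx":0.18,"ty":-0.16,"tz":0,"roll":1}]' -0.4 20
python3 -m handwheel '[{"tx":0,"ty":0,"tz":0,"roll":0.28},{"tx":0,"ty":0,"tz":0,"roll":0.56},{"tx":0,"ty":0,"tz":0,"roll":0.84},{"tx":0,"ty":0,"tz":0,"roll":1},{"tx":0,"ty":0,"tz":0,"roll":1}]'
python3 -m handwheel '[{"tx":0,"ty":0,"tz":0,"roll":0.28},{"tx":0,"ty":0,"tz":0,"roll":0.56},{"tx":0,"ty":0,"tz":0,"roll":0.84},{"tx":0,"ty":0,"tz":0,"roll":1},{"tx":0,"ty":0,"tz":0,"roll":1},{"tx":0,"ty":0,"tz":0,"roll":1},{"tx":0,"ty":0,"tz":0,"roll":1}]'
python3 - <<'E'
from h import *
d=snap('wrist','w6')
s=r.read_state(); print(d['pose'].round(4).tolist(),s['time_s'],s['ee_pos'],s['ft_force'],s['grip_width'],s['joint_positions'])
K,T=d['camera_matrix'],d['pose']; v,u=np.nonzero((d['range_z']>0)&(d['range_z']<.22)); z=d['range_z'][v,u]
P=(np.c_[u,v,np.ones(len(u))]*z[:,None])@np.linalg.inv(K).T@T[:3,:3].T+T[:3,3]-s['ee_pos']
# gripper coords: jaw axis=cam x, pad-width axis
ax=T[:3,0]; a=P@ax; b=P[:,:2]@np.array([T[0,1],T[1,1]])/np.linalg.norm(T[:2,1])
for h0 in range(-180,-60,10):
    k=(P[:,2]*1000>=h0)&(P[:,2]*1000<h0+10)
    if k.sum()>5: print(h0,k.sum(),a[k].min().round(4),a[k].max().round(4),'fwd',b[k].min().round(4),b[k].max().round(4))
E
```

```text
time_s: 6.4
ee_pos: [0.5662, -0.2373, 0.2853]
ee_rot: [66.3, 89.8, 7.6]
ft_force: [0.8, -0.3, -0.9]
grip_width: 0.0254
time_s: 6.9
ee_pos: [0.5654, -0.237, 0.2833]
ee_rot: [119.3, 89.8, 89.4]
ft_force: [-1.4, -0.3, -0.2]
grip_width: 0.0259
time_s: 7.6
ee_pos: [0.5652, -0.2367, 0.2828]
ee_rot: [125.7, 89.8, 124.3]
ft_force: [0.5, -0.4, -0.3]
grip_width: 0.0259
[[0.9997, -0.022, -0.0115, 0.5686], [-0.0245, -0.949, -0.3143, -0.1539], [-0.004, 0.3145, -0.9492, 0.2529], [0.0, 0.0, 0.0, 1.0]] 7.65 [ 0.5653067  -0.23679731  0.28301292] [0.24782142 0.1448189  0.18139487] 0.02590819408007241 [ 35.88695884  33.50935668 -26.75915974  97.83329475  17.90669612
  53.11290366   0.64185371]
-180 28 -0.0115 0.0143 fwd -0.0099 -0.0003
-170 686 -0.0248 0.0277 fwd -0.013 0.01
-160 1006 -0.0252 0.0279 fwd -0.013 0.0101
-150 1208 -0.0252 0.0279 fwd -0.0133 0.0099
-140 1556 -0.033 0.0344 fwd -0.0146 0.0106
-130 3705 -0.0452 0.0479 fwd -0.0158 0.0118
-120 9422 -0.0503 0.0541 fwd -0.0158 0.0117
-110 6509 -0.0551 0.0585 fwd -0.0195 0.0074
-100 9524 -0.0587 0.0616 fwd -0.0196 -0.0042
-90 1050 -0.0203 0.023 fwd -0.0199 -0.0159
```

View pics/w6.png

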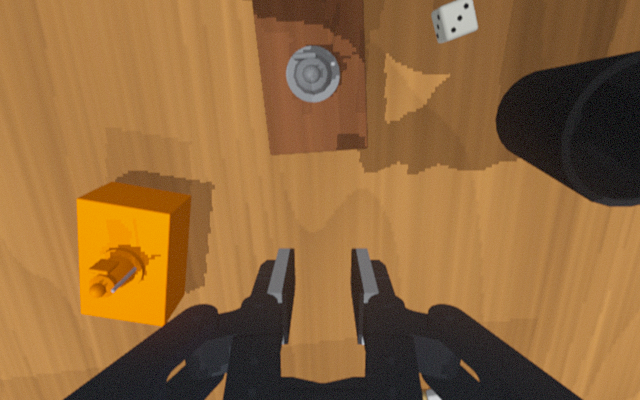

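```bash
python3 - <<'E'
from h import *
o=np.array([.5523,.0519]); yaw=np.radians(92.7)
d=load('w5')
P=ray(d,np.array([(247.5,16),(405,16),(398,123),(254,123)],float),.04); C=tocase(P,o,yaw); print('case',C.round(4).tolist(),C.mean(0))
for a,b in((1,0),(2,3)): v=P[b]-P[a]; print(np.linalg.norm(v),np.degrees(np.arctan2(v[1],v[0])))
for l,m in lane(d,(0,194,2,14),(95,208,128,142)): print(np.degrees(np.arctan2(l[1],l[0])),l,m, tocase([l[2:4]],o,yaw))
d=load('w6'); P=ray(d,np.array([(273,153),(367,149)],float),.04);print('w6 rear',tocase(P,o,yaw).round(4).tolist())
print(tocase([[.5653,-.2368]],o,yaw))
E
```

```text
case [[-0.1601, -0.0299], [-0.2487, -0.0299], [-0.2488, 0.0295], [-0.1601, 0.0295]] [-2.04412415e-01 -1.87070387e-04]
0.0886390413228076 92.69402412991462
0.08870902602512284 92.68766306010744
92.61134 [-0.04556087  0.99896157  0.5965886  -0.02018393] -0.06506711186330023 [[-0.07409018 -0.04084383]]
92.70742 [-0.04723598  0.9988838   0.5143958  -0.03221469] -0.06974187316678607 [[-0.08223578  0.04182449]]
w6 rear [[-0.2474, 0.0277], [-0.249, -0.03]]
[[-0.28899189  0.00061406]]
```

```bash
python3 -m handwheel '[{"tx":0,"ty":0,"tz":-0.04,"roll":0.143},{"tx":0,"ty":0,"tz":-0.1,"roll":0.143},{"tx":0,"ty":0,"tz":-0.15,"roll":0.143},{"tx":0,"ty":0,"tz":-0.18,"roll":0.143},{"tx":0,"ty":0,"tz":-0.18,"roll":0.143},{"tx":0,"ty":0,"tz":-0.18,"roll":0.143},{"tx":0,"ty":0,"tz":-0.18,"roll":0.143}]'
python3 - <<'E'
from h import *
d=snap('wrist','w7')
s=r.read_state(); print(d['pose'].round(4).tolist(),s['time_s'],s['ee_pos'],s['ft_force'],s['grip_width'])
o=np.array([.5523,.0519]); yaw=np.radians(92.7); print(tocase([s['ee_pos']],o,yaw))
E
```

```text
time_s: 8.35
ee_pos: [0.566, -0.2368, 0.1944]
ee_rot: [93.5, 89.9, 96.2]
ft_force: [-0.1, 0.7, 0.4]
grip_width: 0.026
[[0.9989, 0.0455, 0.0134, 0.5635], [0.0474, -0.9479, -0.315, -0.1541], [-0.0017, 0.3153, -0.949, 0.1644], [0.0, 0.0, 0.0, 1.0]] 8.4 [ 0.5659532  -0.23684243  0.19437955] [-0.26550761  0.09507514 -0.91591321] 0.02545405240644676
[[-2.89065044e-01 -3.64143729e-05]]
```

View pics/w7.png

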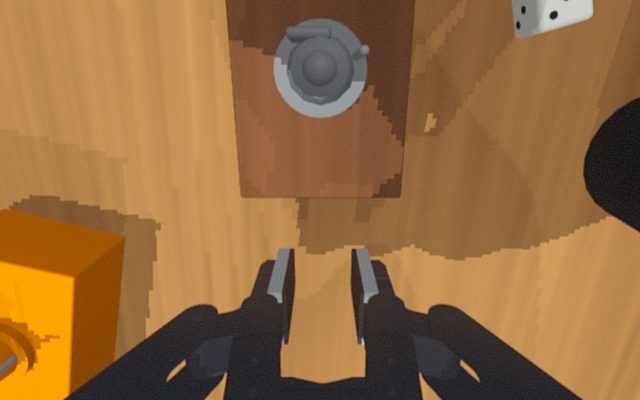

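Fingers (282,260)/(365,260) sit square behind the plinth's rear edge (row 197, columns 240–402). I'll push to just short of the rail ends and check.

```bash
python3 -m handwheel '[{"tx":-0.0005,"ty":0.01,"tz":0,"roll":0},{"tx":-0.001,"ty":0.02,"tz":0,"roll":0},{"tx":-0.0015,"ty":0.03,"tz":0,"roll":0},{"tx":-0.002,"ty":0.04,"tz":0,"roll":0},{"tx":-0.0023,"ty":0.048,"tz":0,"roll":0},{"tx":-0.0026,"ty":0.056,"tz":0,"roll":0},{"tx":-0.003,"ty":0.064,"tz":0,"roll":0},{"tx":-0.0034,"ty":0.072,"tz":0,"roll":0},{"tx":-0.0038,"ty":0.08,"tz":0,"roll":0},{"tx":-0.0042,"ty":0.088,"tz":0,"roll":0},{"tx":-0.0045,"ty":0.096,"tz":0,"roll":0},{"tx":-0.0049,"ty":0.104,"tz":0,"roll":0},{"tx":-0.0053,"ty":0.112,"tz":0,"roll":0},{"tx":-0.0057,"ty":0.12,"tz":0,"roll":0},{"tx":-0.0058,"ty":0.122,"tz":0,"roll":0},{"tx":-0.0058,"ty":0.122,"tz":0,"roll":0}]'
python3 - <<'E'
from h import *
d=snap('wrist','w8'); snap('top','t8')
s=r.read_state(); print(s['time_s'],s['ee_pos'],s['ft_force'],s['grip_width'])
o=np.array([.5523,.0519]); yaw=np.radians(92.7); print(tocase([s['ee_pos']],o,yaw))
a=cv2.imread('pics/t8.png')[180:280,270:430]; cv2.imwrite('pics/t8c.png',cv2.resize(a,None,fx=4.8,fy=4.8,interpolation=cv2.INTER_CUBIC))
E
```

```text
time_s: 10.0
ee_pos: [0.5631, -0.1754, 0.1944]
ee_rot: [91.6, 89.8, 94.3]
ft_force: [0.2, -0.1, 0.0]
grip_width: 0.0257
10.1 [ 0.56306783 -0.17575078  0.1943914 ] [-0.28338317 -0.3697605  -0.35230677] 0.025750301497250615
[[-2.27905291e-01 -3.20552702e-05]]
```

View pics/w8.png

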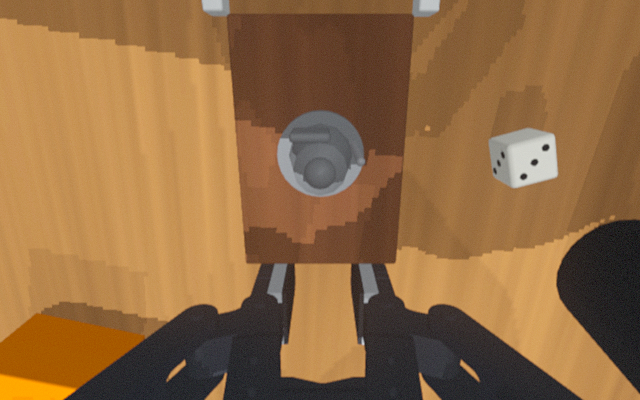

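View pics/t8c.png

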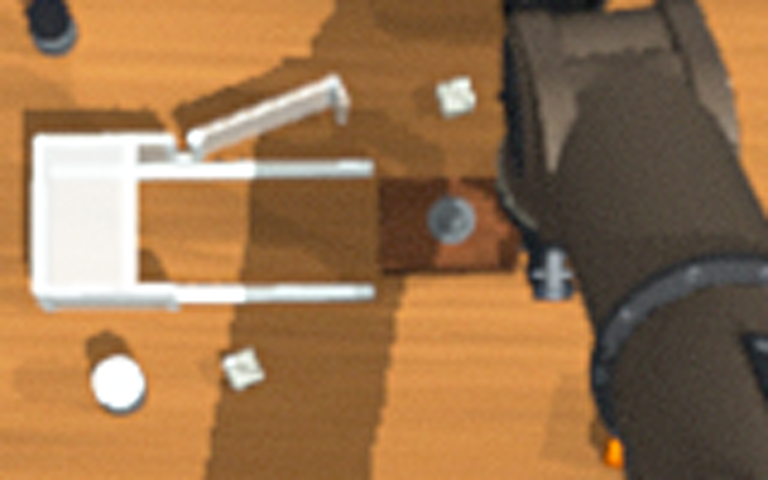

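```bash
python3 - <<'E'
from h import *
o=np.array([.5523,.0519]); yaw=np.radians(92.7); d=load('w8')
P=ray(d,np.array([(229,13),(413,13),(396,263),(246,263)],float),.04); C=tocase(P,o,yaw); print('case',C.round(4).tolist(),C.mean(0))
for a,b in((3,0),(2,1)): v=P[b]-P[a]; print(np.linalg.norm(v),np.degrees(np.arctan2(v[1],v[0])))
a=cv2.cvtColor(d['img'][0:60,180:460],cv2.COLOR_RGB2BGR); cv2.imwrite('pics/w8c.png',cv2.resize(a,None,fx=2.8,fy=2.8,interpolation=cv2.INTER_NEAREST))
hsv=cv2.cvtColor(d['img'],cv2.COLOR_RGB2HSV); m=(hsv[...,1]<50)&(hsv[...,2]>130)
for y in(0,2,4,6,8): xs=np.nonzero(m[y])[0]; xs=xs[(xs>180)&(xs<460)]; L=xs[xs<320];R=xs[xs>320]; print(y,L.min(),L.max(),R.min(),R.max(), tocase(ray(d,[(L.min()-.5,y),(L.max()+.5,y),(R.min()-.5,y),(R.max()+.5,y)],.012),o,yaw)[:,1].round(4))
E
```

```text
case [[-0.125, 0.0286], [-0.125, -0.03], [-0.2146, -0.0306], [-0.2147, 0.0292]] [-0.16982686 -0.0007053 ]
0.08966092631065752 92.27728473642769
0.08959083946730902 93.06238333803643
0 202 228 413 439 [ 0.0456  0.0351 -0.0359 -0.0463]
2 202 228 413 439 [ 0.0456  0.0352 -0.036  -0.0464]
4 202 228 413 439 [ 0.0457  0.0352 -0.036  -0.0465]
6 202 228 413 439 [ 0.0458  0.0353 -0.0361 -0.0465]
8 203 228 413 439 [ 0.0455  0.0354 -0.0361 -0.0466]
```

View pics/w8c.png

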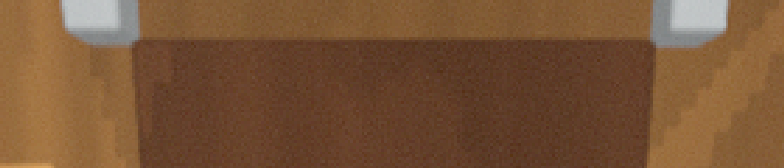

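The plinth is centred between the rail ends: its edges lie at ±29 mm, 8 mm clear on each side. I'll carry on down the lane.

```bash
python3 -m handwheel '[{"tx":-0.0004,"ty":0.008,"tz":0,"roll":0},{"tx":-0.0008,"ty":0.017,"tz":0,"roll":0},{"tx":-0.0012,"ty":0.026,"tz":0,"roll":0},{"tx":-0.0016,"ty":0.035,"tz":0,"roll":0},{"tx":-0.002,"ty":0.044,"tz":0,"roll":0},{"tx":-0.0025,"ty":0.053,"tz":0,"roll":0},{"tx":-0.0029,"ty":0.062,"tz":0,"roll":0},{"tx":-0.0033,"ty":0.071,"tz":0,"roll":0},{"tx":-0.0038,"ty":0.08,"tz":0,"roll":0},{"tx":-0.0042,"ty":0.089,"tz":0,"roll":0},{"tx":-0.0046,"ty":0.098,"tz":0,"roll":0},{"tx":-0.005,"ty":0.107,"tz":0,"roll":0},{"tx":-0.0055,"ty":0.116,"tz":0,"roll":0},{"tx":-0.0059,"ty":0.125,"tz":0,"roll":0},{"tx":-0.0063,"ty":0.134,"tz":0,"roll":0},{"tx":-0.0067,"ty":0.143,"tz":0,"roll":0},{"tx":-0.0071,"ty":0.151,"tz":0,"roll":0},{"tx":-0.0075,"ty":0.158,"tz":0,"roll":0},{"tx":-0.0075,"ty":0.16,"tz":0,"roll":0},{"tx":-0.0075,"ty":0.16,"tz":0,"roll":0}]'
python3 - <<'E'
from h import *
d=snap('wrist','w9')
s=r.read_state(); print(d['pose'].round(4).tolist()); print(s['time_s'],s['ee_pos'],s['ft_force'],s['grip_width'])
o=np.array([.5523,.0519]); yaw=np.radians(92.7); print(tocase([s['ee_pos']],o,yaw))
E
```

```text
time_s: 12.1
ee_pos: [0.5594, -0.0955, 0.1945]
ee_rot: [87.3, 89.8, 90.0]
ft_force: [0.8, -0.3, -0.1]
grip_width: 0.0255
[[0.9989, 0.0458, 0.0137, 0.5569], [0.0478, -0.948, -0.3147, -0.0127], [-0.0014, 0.315, -0.9491, 0.1645], [0.0, 0.0, 0.0, 1.0]]
12.15 [ 0.55940379 -0.09561379  0.19448948] [-0.38594078  0.4957219  -1.1486485 ] 0.025895634459132323
[[-1.47684664e-01 -1.47053591e-04]]
```

View pics/w9.png

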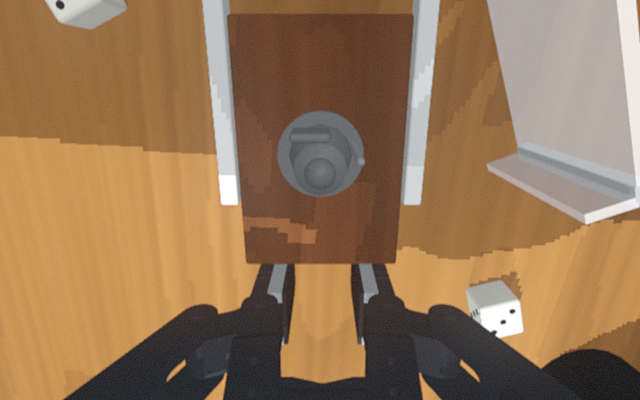

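Still centred: plinth columns 229–413, rails at about 205–228 and 413–440. I'll continue the same way.

```bash
python3 -m handwheel '[{"tx":-0.0004,"ty":0.008,"tz":0,"roll":0},{"tx":-0.0008,"ty":0.017,"tz":0,"roll":0},{"tx":-0.0012,"ty":0.026,"tz":0,"roll":0},{"tx":-0.0016,"ty":0.035,"tz":0,"roll":0},{"tx":-0.002,"ty":0.044,"tz":0,"roll":0},{"tx":-0.0025,"ty":0.053,"tz":0,"roll":0},{"tx":-0.0029,"ty":0.062,"tz":0,"roll":0},{"tx":-0.0033,"ty":0.071,"tz":0,"roll":0},{"tx":-0.0038,"ty":0.08,"tz":0,"roll":0},{"tx":-0.0042,"ty":0.089,"tz":0,"roll":0},{"tx":-0.0046,"ty":0.098,"tz":0,"roll":0},{"tx":-0.005,"ty":0.107,"tz":0,"roll":0},{"tx":-0.0055,"ty":0.116,"tz":0,"roll":0},{"tx":-0.0059,"ty":0.125,"tz":0,"roll":0},{"tx":-0.0063,"ty":0.134,"tz":0,"roll":0},{"tx":-0.0067,"ty":0.143,"tz":0,"roll":0},{"tx":-0.0071,"ty":0.151,"tz":0,"roll":0},{"tx":-0.0073,"ty":0.156,"tz":0,"roll":0},{"tx":-0.0073,"ty":0.156,"tz":0,"roll":0}]'
python3 - <<'E'
from h import *
d=snap('wrist','w10'); snap('scene','s10')
s=r.read_state(); print(s['time_s'],s['ee_pos'],s['ft_force'],s['grip_width'])
o=np.array([.5523,.0519]); yaw=np.radians(92.7); print(tocase([s['ee_pos']],o,yaw))
a=cv2.imread('pics/s10.png')[120:250,200:400]; cv2.imwrite('pics/s10c.png',cv2.resize(a,None,fx=4,fy=4,interpolation=cv2.INTER_CUBIC))
E
```

```text
time_s: 14.05
ee_pos: [0.5558, -0.017, 0.1945]
ee_rot: [83.8, 89.8, 86.6]
ft_force: [-0.3, 0.3, -0.2]
grip_width: 0.0256
14.15 [ 0.55581199 -0.01746463  0.19453672] [ 0.18441499 -0.06859388 -1.16235441] 0.025333393198187504
[[-0.06945307 -0.00024057]]
```

View pics/w10.png

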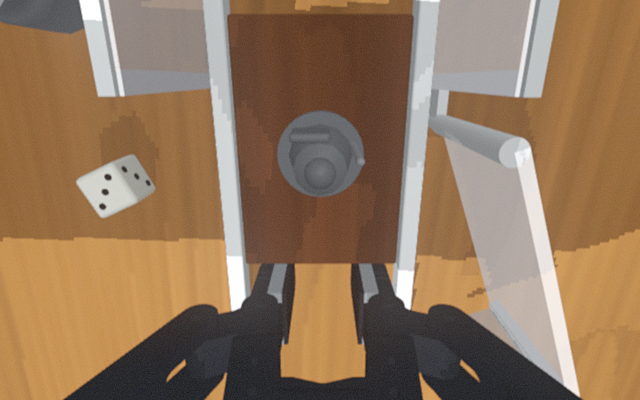

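View pics/s10c.png

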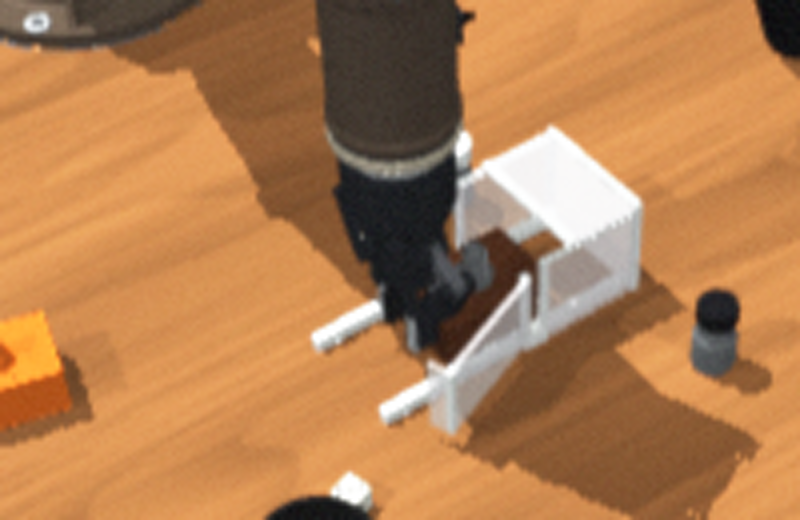

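Still centred, and the hinge post at (437,115) is near where the knuckles will pass. So I'll back off a little, shut the fingers to make the gripper narrower, and measure its silhouette before the final push.

```bash
python3 -m handwheel '[{"tx":0.0007,"ty":-0.016,"tz":0,"roll":0},{"tx":0.0014,"ty":-0.03,"tz":0,"roll":0},{"tx":0.0014,"ty":-0.03,"tz":0,"roll":0}]'
python3 -m handwheel '[{"tx":0,"ty":0,"tz":0,"roll":0},{"tx":0,"ty":0,"tz":0,"roll":0},{"tx":0,"ty":0,"tz":0,"roll":0},{"tx":0,"ty":0,"tz":0,"roll":0},{"tx":0,"ty":0,"tz":0,"roll":0}]' -1 20
python3 - <<'E'
from h import *
d=snap('wrist','w11')
s=r.read_state(); print(s['time_s'],s['ee_pos'],s['ft_force'],s['grip_width'])
o=np.array([.5523,.0519]); yaw=np.radians(92.7); print(tocase([s['ee_pos']],o,yaw))
K,T=d['camera_matrix'],d['pose']; v,u=np.nonzero((d['range_z']>0)&(d['range_z']<.22)); z=d['range_z'][v,u]
k=(d['img'][v,u].max(1)<70); v,u,z=v[k],u[k],z[k]
P=(np.c_[u,v,np.ones(len(u))]*z[:,None])@np.linalg.inv(K).T@T[:3,:3].T+T[:3,3]-s['ee_pos']
ax=T[:3,0]; a=P@ax; b=P[:,:2]@np.array([T[0,1],T[1,1]])/np.linalg.norm(T[:2,1])
for h0 in range(-180,-60,5):
    k=(P[:,2]*1000>=h0)&(P[:,2]*1000<h0+5)&(b>-.025)
    if k.sum()>5: print(h0,k.sum(),a[k].min().round(4),a[k].max().round(4),'fwd',b[k].min().round(4),b[k].max().round(4))
E
```

```text
time_s: 14.45
ee_pos: [0.5565, -0.0345, 0.1944]
ee_rot: [87.2, 89.9, 89.7]
ft_force: [-0.7, -0.9, -0.8]
grip_width: 0.0256
time_s: 14.95
ee_pos: [0.5565, -0.0343, 0.1944]
ee_rot: [87.0, 89.9, 89.6]
ft_force: [0.1, -0.5, -0.1]
grip_width: 0.0001
15.0 [ 0.55651689 -0.03428615  0.19441113] [ 0.20808734  0.21339772 -0.19148714] 0.00010792575697034666
[[-0.08628912 -0.00015228]]
-170 31 -0.0099 0.0125 fwd -0.0126 -0.0075
-165 186 -0.0114 0.0144 fwd -0.0125 -0.0069
-160 199 -0.0116 0.0147 fwd -0.0124 -0.0072
-155 235 -0.0116 0.0146 fwd -0.0125 -0.0069
-150 274 -0.0118 0.0146 fwd -0.0126 -0.0065
-145 252 -0.0118 0.0146 fwd -0.0131 -0.007
-140 377 -0.0114 0.0031 fwd -0.0125 0.0096
-135 418 -0.0187 0.0192 fwd -0.0146 0.0087
-130 1416 -0.0289 0.0324 fwd -0.0153 0.0077
-125 2392 -0.0335 0.0369 fwd -0.0153 0.009
-120 5265 -0.0377 0.0406 fwd -0.0154 0.009
-115 3313 -0.0415 0.0447 fwd -0.0143 0.0096
-110 2964 -0.0456 0.0485 fwd -0.0188 0.0078
-105 4677 -0.0502 0.0524 fwd -0.0192 0.0008
-100 5192 -0.0534 0.0568 fwd -0.0192 -0.0036
-95 4292 -0.0557 0.0597 fwd -0.0197 -0.0093
-90 1116 -0.0162 0.0193 fwd -0.0195 -0.0151
```

View pics/w11.png

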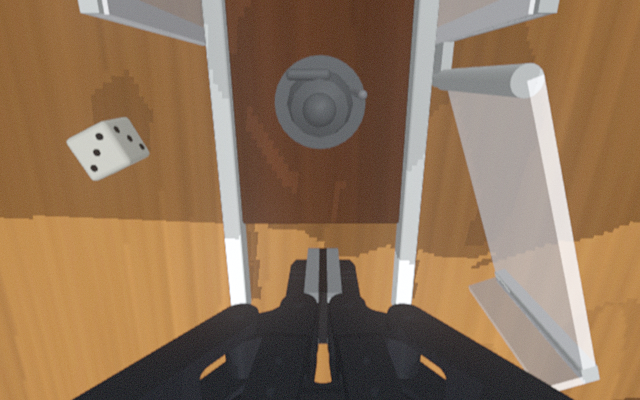

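Shut, the gripper is about ±41 mm wide at flap-top height. I'll raise it 4 mm for more clearance and push on, stopping about 6 mm short of home.

```bash
python3 -m handwheel '[{"tx":0,"ty":0.004,"tz":0.008,"roll":0},{"tx":-0.0006,"ty":0.014,"tz":0.008,"roll":0},{"tx":-0.001,"ty":0.022,"tz":0.008,"roll":0},{"tx":-0.0014,"ty":0.03,"tz":0.008,"roll":0},{"tx":-0.0018,"ty":0.038,"tz":0.008,"roll":0},{"tx":-0.0022,"ty":0.046,"tz":0.008,"roll":0},{"tx":-0.0025,"ty":0.054,"tz":0.008,"roll":0},{"tx":-0.0029,"ty":0.062,"tz":0.008,"roll":0},{"tx":-0.0033,"ty":0.07,"tz":0.008,"roll":0},{"tx":-0.0037,"ty":0.078,"tz":0.008,"roll":0},{"tx":-0.004,"ty":0.086,"tz":0.008,"roll":0},{"tx":-0.0044,"ty":0.094,"tz":0.008,"roll":0},{"tx":-0.0048,"ty":0.102,"tz":0.008,"roll":0},{"tx":-0.0052,"ty":0.11,"tz":0.008,"roll":0},{"tx":-0.0055,"ty":0.118,"tz":0.008,"roll":0},{"tx":-0.006,"ty":0.126,"tz":0.008,"roll":0},{"tx":-0.0063,"ty":0.134,"tz":0.008,"roll":0},{"tx":-0.0066,"ty":0.14,"tz":0.008,"roll":0},{"tx":-0.0068,"ty":0.144,"tz":0.008,"roll":0},{"tx":-0.0068,"ty":0.144,"tz":0.008,"roll":0}]'
python3 - <<'E'
from h import *
d=snap('wrist','w12'); snap('scene','s12')
s=r.read_state(); print(s['time_s'],s['ee_pos'],s['ft_force'],s['grip_width'])
o=np.array([.5523,.0519]); yaw=np.radians(92.7); print(tocase([s['ee_pos']],o,yaw))
a=cv2.imread('pics/s12.png')[120:250,200:400]; cv2.imwrite('pics/s12c.png',cv2.resize(a,None,fx=4,fy=4,interpolation=cv2.INTER_CUBIC))
E
```

```text
time_s: 17.0
ee_pos: [0.5531, 0.0383, 0.1984]
ee_rot: [86.3, 89.9, 88.9]
ft_force: [-0.2, -0.5, 0.5]
grip_width: -0.0001
17.1 [0.5530825  0.03803585 0.19837786] [-0.55535032 -0.64122028 -0.33824002] 3.1197016298601045e-05
[[-0.01388562 -0.00012854]]
```

View pics/w12.png

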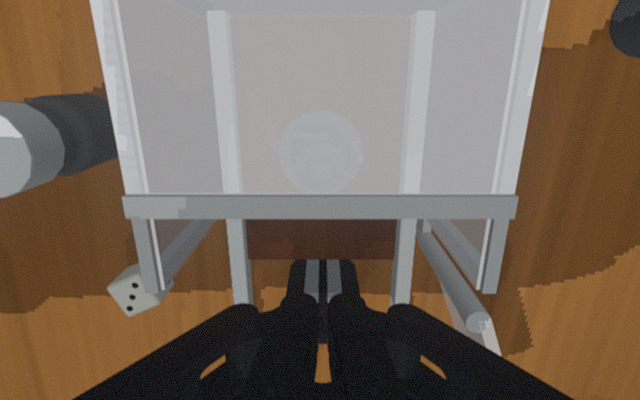

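View pics/s12c.png

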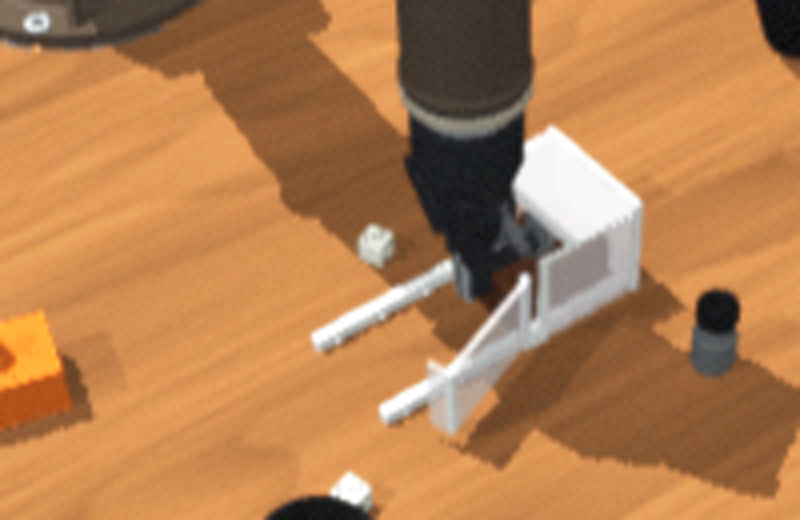

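```bash
python3 - <<'E'
from h import *
o=np.array([.5523,.0519]); yaw=np.radians(92.7); d=load('w12')
print(tocase(ray(d,[(230,16),(413,16),(395,262),(247,262)],.04),o,yaw).round(4).tolist(), tocase(ray(d,[(218,12),(424,12)],.012),o,yaw).round(4).tolist())
E
python3 -m handwheel '[{"tx":-0.0001,"ty":0.003,"tz":0,"roll":0},{"tx":-0.0003,"ty":0.006,"tz":0,"roll":0},{"tx":-0.0004,"ty":0.009,"tz":0,"roll":0},{"tx":-0.0004,"ty":0.009,"tz":0,"roll":0}]'
python3 -m handwheel '[{"tx":0,"ty":0.002,"tz":0,"roll":0},{"tx":-0.0001,"ty":0.003,"tz":0,"roll":0},{"tx":-0.0001,"ty":0.003,"tz":0,"roll":0}]'
```

```text
[[0.0886, 0.029], [0.0885, -0.0313], [-0.0026, -0.0312], [-0.0026, 0.0296]] [[0.0943, 0.0403], [0.0942, -0.042]]
time_s: 17.5
ee_pos: [0.5528, 0.0428, 0.1983]
ee_rot: [90.2, 89.9, 92.8]
ft_force: [0.2, -1.2, 0.4]
grip_width: -0.0001
time_s: 17.8
ee_pos: [0.5528, 0.0444, 0.1983]
ee_rot: [89.4, 89.8, 92.0]
ft_force: [0.3, -0.8, -0.0]
grip_width: 0.0001
```

```bash
python3 -m handwheel '[{"tx":0,"ty":0.001,"tz":0,"roll":0},{"tx":0,"ty":0.002,"tz":0,"roll":0},{"tx":0,"ty":0.002,"tz":0,"roll":0}]'
python3 -m handwheel '[{"tx":0,"ty":0.001,"tz":0,"roll":0},{"tx":0,"ty":0.002,"tz":0,"roll":0},{"tx":0,"ty":0.002,"tz":0,"roll":0}]'
```

```text
time_s: 18.1
ee_pos: [0.5528, 0.0449, 0.1984]
ee_rot: [93.3, 89.9, 95.9]
ft_force: [-1.0, -4.6, 1.2]
grip_width: -0.0
time_s: 18.4
ee_pos: [0.5528, 0.0451, 0.1983]
ee_rot: [124.3, 90.0, 126.8]
ft_force: [0.0, -5.8, 2.6]
grip_width: -0.0004
```

The force rose to 5–6 N with no further advance, so the plinth is on the back wall. I'll back off about 90 mm along the lane, rise and look.

```bash
python3 -m handwheel '[{"tx":0,"ty":0,"tz":0,"roll":0},{"tx":0.0005,"ty":-0.01,"tz":0,"roll":0},{"tx":0.002,"ty":-0.05,"tz":0,"roll":0},{"tx":0.0045,"ty":-0.1,"tz":0.02,"roll":0},{"tx":0.007,"ty":-0.15,"tz":0.08,"roll":0},{"tx":0.009,"ty":-0.19,"tz":0.16,"roll":0},{"tx":0.009,"ty":-0.19,"tz":0.24,"roll":0},{"tx":0.009,"ty":-0.19,"tz":0.26,"roll":0},{"tx":0.009,"ty":-0.19,"tz":0.26,"roll":0},{"tx":0.009,"ty":-0.19,"tz":0.26,"roll":0}]'
python3 - <<'E'
from h import *
d=snap('wrist','w13'); snap('scene','s13')
s=r.read_state(); print(d['pose'].round(4).tolist());print(s['time_s'],s['ee_pos'],s['ft_force'],s['joint_positions'])
a=cv2.imread('pics/s13.png')[120:250,240:400]; cv2.imwrite('pics/s13c.png',cv2.resize(a,None,fx=4.5,fy=4.5,interpolation=cv2.INTER_CUBIC))
E
```

```text
time_s: 19.4
ee_pos: [0.5569, -0.0495, 0.3274]
ee_rot: [143.5, 89.9, 146.1]
ft_force: [1.7, 0.4, 0.2]
grip_width: -0.0002
[[0.9989, 0.0444, 0.0118, 0.5545], [0.0458, -0.9475, -0.3164, 0.0332], [-0.0029, 0.3166, -0.9485, 0.2973], [0.0, 0.0, 0.0, 1.0]]
19.5 [ 0.55673525 -0.04959893  0.32668116] [ 0.62618946  0.63475031 -0.93582273] [ 20.92635256  26.48165824 -29.27134321 103.0443903   15.41225706
  54.64011196 -12.24021694]
```

View pics/w13.png

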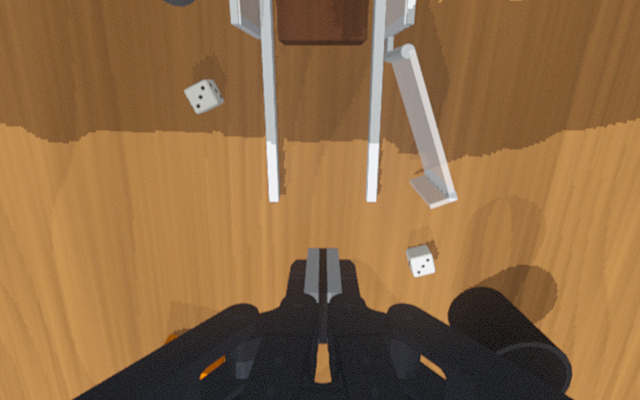

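View pics/s13c.png

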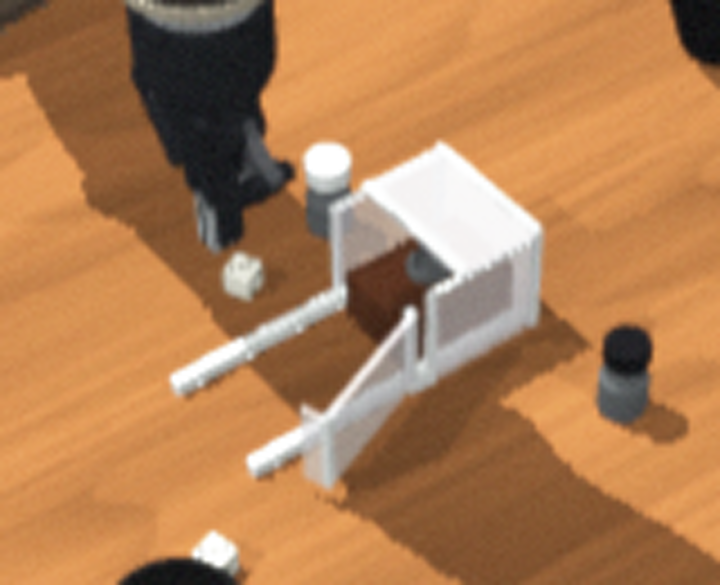

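```bash
python3 - <<'E'
from h import *
o=np.array([.5523,.0519]); yaw=np.radians(92.7); d=load('w13')
a=cv2.cvtColor(d['img'][0:220,230:470],cv2.COLOR_RGB2BGR); cv2.imwrite('pics/w13c.png',cv2.resize(a,None,fx=2.7,fy=2.7,interpolation=cv2.INTER_CUBIC))
print('rear',tocase(ray(d,[(279,38),(367,38)],.04),o,yaw).round(4).tolist(),'rail ends',tocase(ray(d,[(274,193),(372,193)],.012),o,yaw).round(4).tolist(), tocase(ray(d,[(273,202),(372,202)],.0),o,yaw).round(4).tolist())
h=ray(d,[(407,48)],.075)[0]; e=ray(d,[(453,196)],.075)[0]; C=tocase([h,e],o,yaw); v=C[1]-C[0]; print('hinge,edge',C.round(4).tolist(),np.linalg.norm(v),'t',np.arctan2(-v[0],v[1]))
die=ray(d,[(421,262)],.02); print('die',die,tocase(die,o,yaw))
E
```

```text
rear [[0.0066, 0.0286], [0.0065, -0.0305]] rail ends [[-0.1122, 0.0411], [-0.1122, -0.0427]] [[-0.1246, 0.0441], [-0.1246, -0.0448]]
hinge,edge [[-0.0024, -0.0501], [-0.0937, -0.0876]] 0.0987320314792314 t 1.960211897240193
die [[ 0.6481699  -0.11781193  0.02      ]] [[-0.17403962 -0.08776895]]
```

View pics/w13c.png

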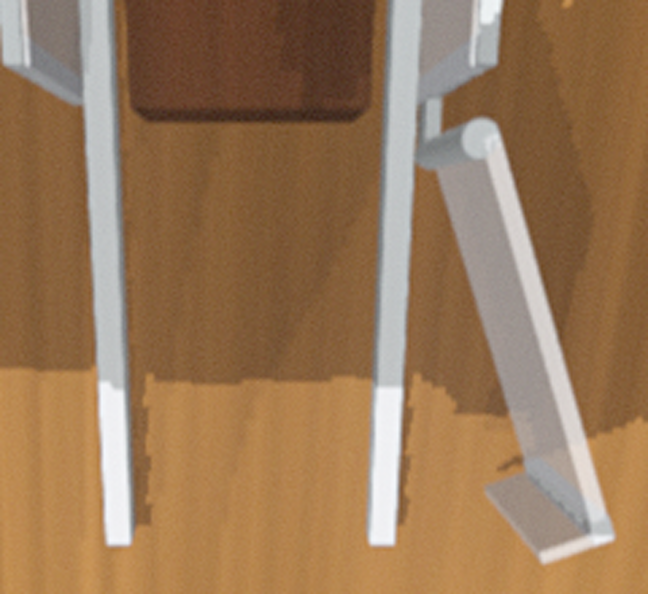

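The plinth is home: its rear face is about 5 mm past the mouth, allowing for a 1.6 mm frame offset seen at the hinge, and it is square and centred. The flap is at 1.96 rad. I'll work out the sweep waypoints.

```bash
python3 - <<'E'
from h import *
yaw=np.radians(92.7); u=np.array([np.cos(yaw),np.sin(yaw)]); n=np.array([-u[1],u[0]]); o=np.array([.5523,.0519])+.0016*u
h=np.array([-.004,-.050]); R=.075
def c(t,gap=0):
    f=np.array([-np.sin(t),np.cos(t)]); g=np.array([-np.cos(t),-np.sin(t)])
    w=.004+.0126*abs(np.cos(t))+.0135*abs(np.sin(t))+gap
    p=h+R*f+w*g; return p
cur=r.read_state()['ee_pos']; W=lambda p:o+p[0]*u+p[1]*n
P0=c(1.96,.015); w0=W(P0); print('P0',P0,w0,'units from cur',((w0-cur[:2])/.5).round(4),((.212-cur[2])/.5).round(4))
for t in[1.96,1.8,1.6,1.4,1.2,1.0,.8,.6,.4,.2,.1,.05,0]: print(t,c(t).round(4),((W(c(t))-w0)/.5).round(3))
d=load('top0'); print('potb',tocase(ray(d,[(280.8,184.7)],.06),o,yaw))
E
```

```text
P0 [-0.0596276  -0.11201764] [ 0.66692676 -0.00078643] units from cur [0.2204 0.0976] -0.2294
1.96 [-0.0653 -0.0981] [-0.027 -0.013]
1.8 [-0.0725 -0.0865] [-0.05  -0.028]
1.6 [-0.0784 -0.07  ] [-0.082 -0.042]
1.4 [-0.0812 -0.0564] [-0.109 -0.048]
1.2 [-0.0816 -0.0425] [-0.137 -0.05 ]
1.0 [-0.0791 -0.0281] [-0.166 -0.047]
0.8 [-0.0735 -0.0139] [-0.195 -0.037]
0.6 [-0.0645 -0.0005] [-0.222 -0.02 ]
0.4 [-0.0524  0.011 ] [-0.246  0.003]
0.2 [-0.0376  0.0197] [-0.265  0.032]
0.1 [-0.0293  0.0228] [-0.272  0.048]
0.05 [-0.025  0.024] [-0.275  0.056]
0 [-0.0206  0.025 ] [-0.277  0.065]
potb [[ 0.08742263 -0.13106366]]
```

```bash
python3 -m handwheel '[{"tx":0.06,"ty":0.03,"tz":0,"roll":0},{"tx":0.14,"ty":0.06,"tz":0,"roll":0},{"tx":0.22,"ty":0.098,"tz":0,"roll":0},{"tx":0.22,"ty":0.098,"tz":-0.04,"roll":0},{"tx":0.22,"ty":0.098,"tz":-0.1,"roll":0},{"tx":0.22,"ty":0.098,"tz":-0.15,"roll":0},{"tx":0.22,"ty":0.098,"tz":-0.15,"roll":0}]'
python3 - <<'E'
from h import *
d=snap('wrist','w14'); 
s=r.read_state(); print(s['time_s'],s['ee_pos'],s['ft_force'])
E
```

```text
time_s: 20.2
ee_pos: [0.6648, -0.0006, 0.2462]
ee_rot: [174.9, 89.3, 177.6]
ft_force: [-0.3, 0.4, -1.0]
grip_width: -0.0
20.25 [ 6.65703142e-01 -3.75881841e-04  2.48814035e-01] [-0.00788231 -0.74933507  0.63673927]
```

View pics/w14.png

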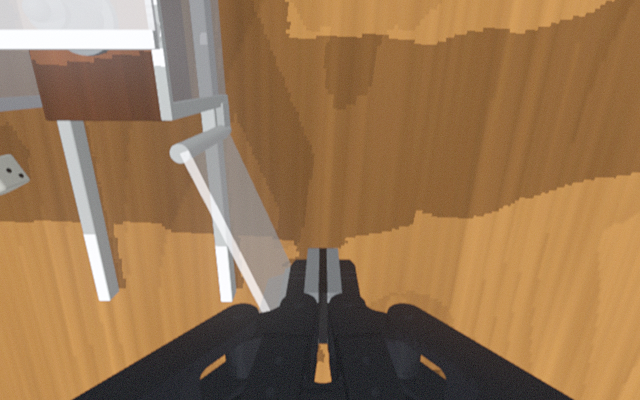

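The fingers (290–355, 265) are clear of the flap's outer face (top line at column ~241 on that row), by about 15–20 mm. I'll go down beside it and then sweep.

```bash
python3 -m handwheel '[{"tx":0.003,"ty":0,"tz":-0.03,"roll":0},{"tx":0.003,"ty":0,"tz":-0.06,"roll":0},{"tx":0.003,"ty":0,"tz":-0.073,"roll":0},{"tx":0.003,"ty":0,"tz":-0.073,"roll":0},{"tx":0.003,"ty":0,"tz":-0.073,"roll":0}]'
python3 -m handwheel '[{"tx":-0.012,"ty":-0.006,"tz":0,"roll":0},{"tx":-0.027,"ty":-0.013,"tz":0,"roll":0},{"tx":-0.038,"ty":-0.02,"tz":0,"roll":0},{"tx":-0.05,"ty":-0.028,"tz":0,"roll":0},{"tx":-0.066,"ty":-0.035,"tz":0,"roll":0},{"tx":-0.082,"ty":-0.042,"tz":0,"roll":0},{"tx":-0.095,"ty":-0.045,"tz":0,"roll":0},{"tx":-0.109,"ty":-0.048,"tz":0,"roll":0},{"tx":-0.123,"ty":-0.049,"tz":0,"roll":0},{"tx":-0.137,"ty":-0.05,"tz":0,"roll":0},{"tx":-0.151,"ty":-0.049,"tz":0,"roll":0},{"tx":-0.166,"ty":-0.047,"tz":0,"roll":0},{"tx":-0.18,"ty":-0.042,"tz":0,"roll":0},{"tx":-0.195,"ty":-0.037,"tz":0,"roll":0},{"tx":-0.209,"ty":-0.029,"tz":0,"roll":0},{"tx":-0.222,"ty":-0.02,"tz":0,"roll":0},{"tx":-0.222,"ty":-0.02,"tz":0,"roll":0}]'
python3 - <<'E'
from h import *
d=snap('wrist','w15'); snap('scene','s15')
s=r.read_state(); print(s['time_s'],s['ee_pos'],s['ft_force'])
a=cv2.imread('pics/s15.png')[120:250,240:400]; cv2.imwrite('pics/s15c.png',cv2.resize(a,None,fx=4.5,fy=4.5,interpolation=cv2.INTER_CUBIC))
E
```

```text
time_s: 20.75
ee_pos: [0.6673, -0.0003, 0.2127]
ee_rot: [170.6, 89.5, 173.3]
ft_force: [1.1, 0.2, -0.3]
grip_width: -0.0003
time_s: 22.45
ee_pos: [0.5553, -0.0093, 0.2127]
ee_rot: [169.6, 89.5, 172.3]
ft_force: [0.1, 0.0, 0.7]
grip_width: -0.0001
22.55 [ 0.55634109 -0.01014556  0.21271807] [0.30388451 0.16109875 0.83127395]
```

View pics/w15.png

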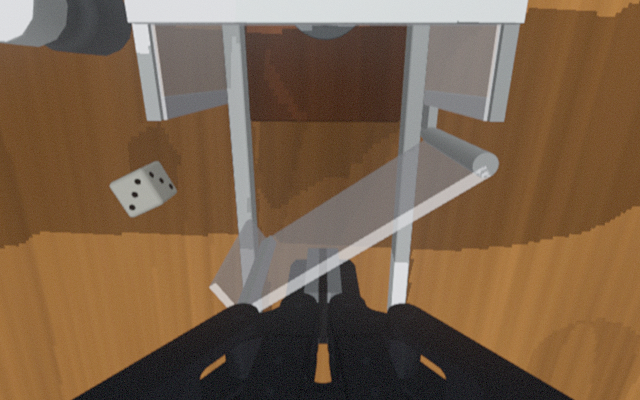

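View pics/s15c.png

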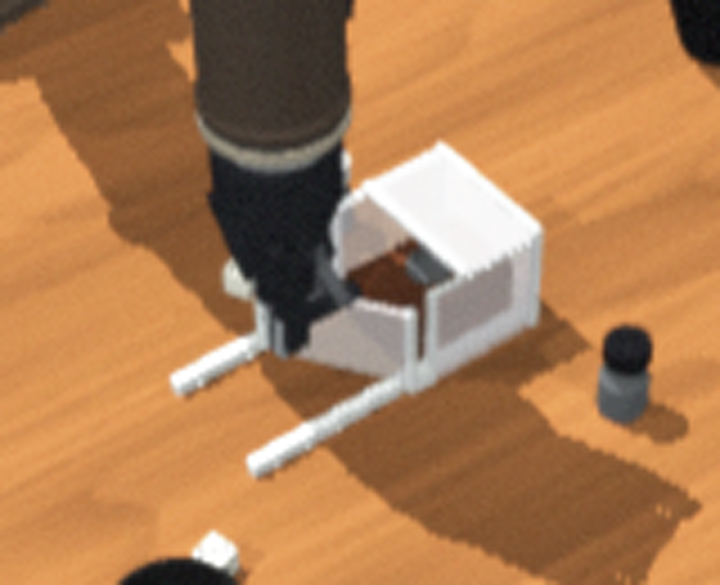

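```bash
python3 -m handwheel '[{"tx":-0.012,"ty":0.01,"tz":0,"roll":0},{"tx":-0.025,"ty":0.022,"tz":0,"roll":0},{"tx":-0.034,"ty":0.036,"tz":0,"roll":0},{"tx":-0.044,"ty":0.05,"tz":0,"roll":0},{"tx":-0.048,"ty":0.058,"tz":0,"roll":0},{"tx":-0.051,"ty":0.066,"tz":0,"roll":0},{"tx":-0.053,"ty":0.071,"tz":0,"roll":0},{"tx":-0.054,"ty":0.075,"tz":0,"roll":0},{"tx":-0.054,"ty":0.075,"tz":0,"roll":0}]'
python3 -m handwheel '[{"tx":0,"ty":0.003,"tz":0,"roll":0},{"tx":0,"ty":0.006,"tz":0,"roll":0},{"tx":0,"ty":0.008,"tz":0,"roll":0},{"tx":0,"ty":0.008,"tz":0,"roll":0}]'
python3 - <<'E'
from h import *
d=snap('wrist','w16')
s=r.read_state(); print(s['time_s'],s['ee_pos'],s['ft_force'])
E
```

```text
time_s: 23.45
ee_pos: [0.5294, 0.0276, 0.2127]
ee_rot: [170.4, 89.5, 173.1]
ft_force: [0.3, -0.2, 0.1]
grip_width: -0.0001
time_s: 23.85
ee_pos: [0.5294, 0.031, 0.2126]
ee_rot: [176.1, 89.5, 178.7]
ft_force: [0.2, -3.2, 0.9]
grip_width: -0.0002
23.9 [0.52935483 0.03104047 0.21264272] [ 1.02593761 -3.10052306 -0.00672884]
```

View pics/w16.png

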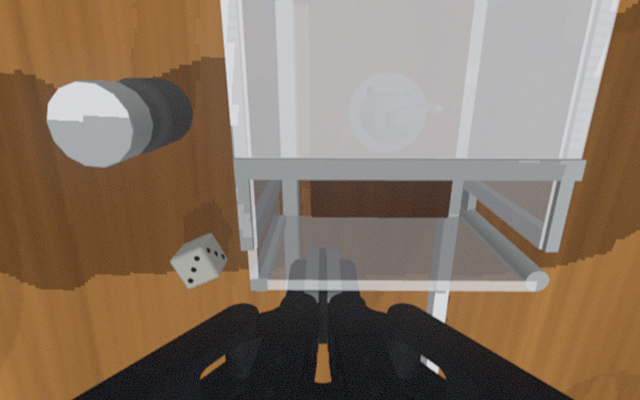

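The flap looks shut (its top line is level from (258,285) to (540,280)) and the force is 3 N. One slight press more, then I'll draw back.

```bash
python3 -m handwheel '[{"tx":0,"ty":0.002,"tz":0,"roll":0},{"tx":0,"ty":0.004,"tz":0,"roll":0},{"tx":0,"ty":0.004,"tz":0,"roll":0}]'
python3 -m handwheel '[{"tx":0,"ty":-0.004,"tz":0,"roll":0},{"tx":0,"ty":-0.02,"tz":0,"roll":0},{"tx":0.002,"ty":-0.06,"tz":0,"roll":0},{"tx":0.004,"ty":-0.12,"tz":0.03,"roll":0},{"tx":0.004,"ty":-0.18,"tz":0.1,"roll":0},{"tx":0.004,"ty":-0.2,"tz":0.2,"roll":0},{"tx":0.004,"ty":-0.2,"tz":0.22,"roll":0},{"tx":0.004,"ty":-0.2,"tz":0.22,"roll":0},{"tx":0.004,"ty":-0.2,"tz":0.22,"roll":0}]'
python3 - <<'E'
from h import *
d=snap('wrist','w17'); snap('scene','s17'); snap('top','t17')
s=r.read_state(); print(s['time_s'],s['ee_pos'],s['ft_force'])
a=cv2.imread('pics/s17.png')[120:280,180:400]; cv2.imwrite('pics/s17c.png',cv2.resize(a,None,fx=3.6,fy=3.6,interpolation=cv2.INTER_CUBIC))
E
```

```text
time_s: 24.2
ee_pos: [0.5294, 0.0315, 0.2126]
ee_rot: [-170.5, 89.5, -167.9]
ft_force: [0.4, -7.3, 2.5]
grip_width: 0.0001
time_s: 25.1
ee_pos: [0.531, -0.0682, 0.3219]
ee_rot: [-172.4, 89.4, -169.9]
ft_force: [-0.4, -0.5, -0.6]
grip_width: -0.0001
25.25 [ 0.53089582 -0.06798298  0.3211388 ] [-0.50234978 -0.35637701  0.06397258]
```

View pics/w17.png

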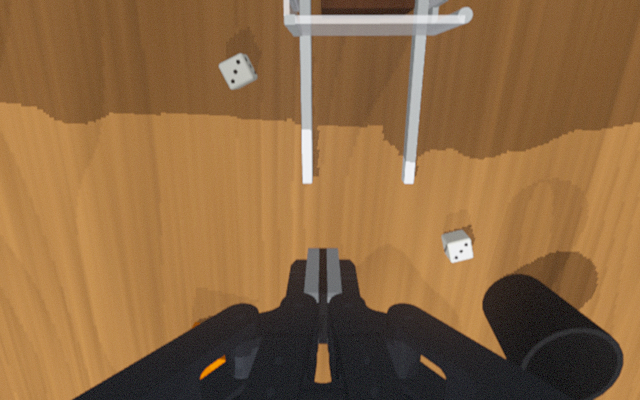

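View pics/s17c.png

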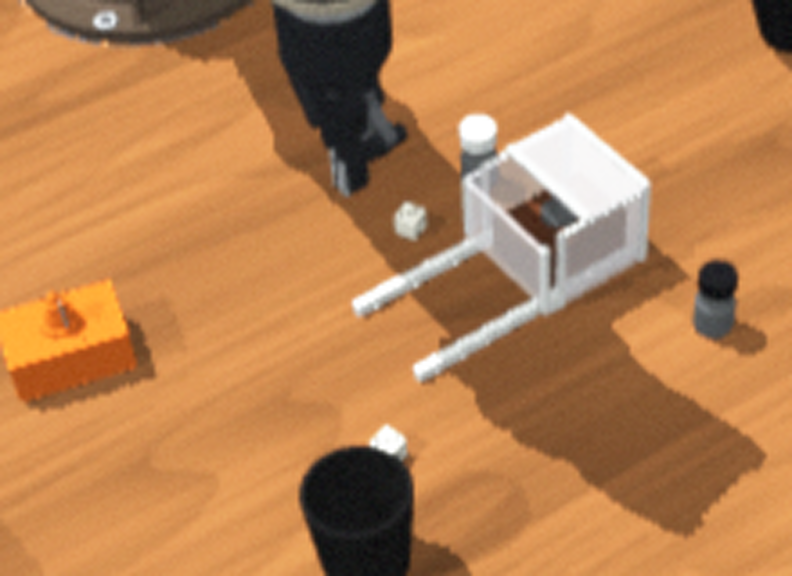

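```bash
python3 - <<'E'
from h import *
yaw=np.radians(92.7); u=np.array([np.cos(yaw),np.sin(yaw)]); o=np.array([.5523,.0519])+.0016*u
d=load('w17')
a=cv2.cvtColor(d['img'][0:60,270:490],cv2.COLOR_RGB2BGR); cv2.imwrite('pics/w17c.png',cv2.resize(a,None,fx=3.6,fy=3.6,interpolation=cv2.INTER_CUBIC))
for z,p in((.075,[(290,22),(455,18)]),): 
    C=tocase(ray(d,p,z),o,yaw); v=C[0]-C[1]; print(C.round(4).tolist(),np.arctan2(-v[0],v[1]))
print('plinth rear',tocase(ray(d,[(322,9),(414,9)],.04),o,yaw).round(4).tolist())
# compare top pics for bystanders
d0,d1=load('top0')['img'],load('t17')['img']
df=cv2.absdiff(d0,d1).max(2); cv2.imwrite('pics/t17c.png',cv2.resize(cv2.cvtColor(d1[150:300,260:480],cv2.COLOR_RGB2BGR),None,fx=3.6,fy=3.6,interpolation=cv2.INTER_CUBIC))
E
```

```text
[[-0.0088, 0.0462], [-0.007, -0.0454]] 0.019187561320389963
plinth rear [[0.0034, 0.0287], [0.0032, -0.0301]]
```

View pics/w17c.png

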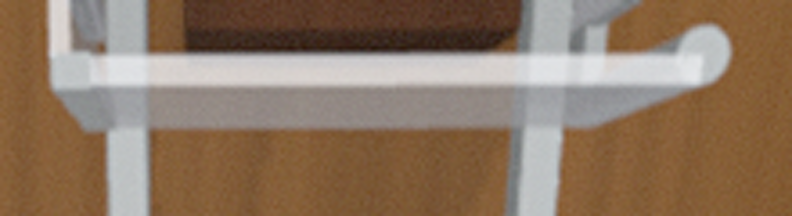

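View pics/t17c.png

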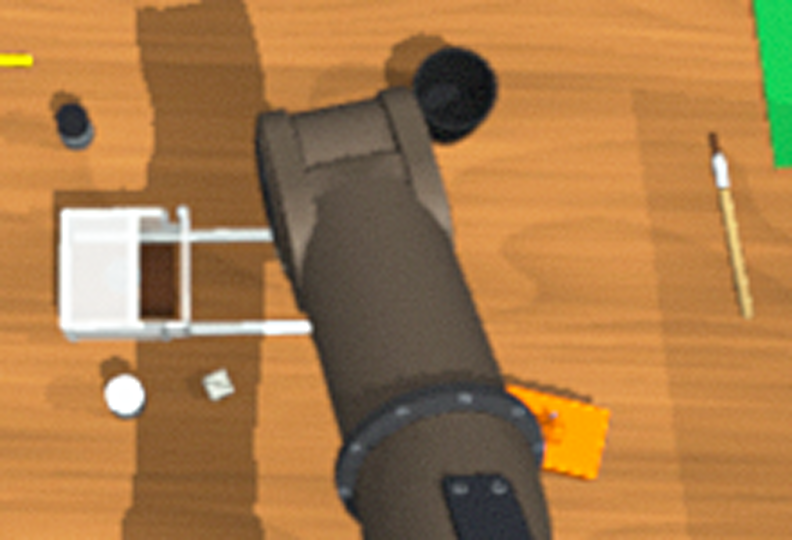

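All checks agree: the flap has met its stop, the plinth is at the back wall, and the bystanders' top-view positions are unchanged. I'm handing in.

```bash
python3 - <<'E'
from h import *
s=r.read_state(); print(s['time_s'],s['ft_force'],abs(s['qvel']).max()); print(r.sign_off())
E
```

```text
25.25 [-0.50234978 -0.35637701  0.06397258] 0.3115692298666041
the job is handed in; nothing more can be done
None
```

The plinth is home in its case with the flap shut, and the job is handed in at 25.3 s of the 72 s allowed. The sign-off reports no verdict, so the results below are from my own measurements.

**What I did:** I pushed the plinth sideways with two spread fingers until it was square and centred. I then pushed it down the lane from behind, shutting the fingers for the last 60 mm to pass the hinge. After it met the back wall I swept the flap shut with the closed fingers and drew back.

**Last checks:**
- **Plinth:** the force on it rose to about 6 N at the back wall and it stopped advancing. Its rear face then measured about 5 mm past the mouth, centred within 1–2 mm and square.
- **Rails:** the plinth stayed about 8 mm clear of each rail in the pictures taken on the way.
- **Flap:** it met its stop at about 7 N. I read its angle as 0.02 rad from the image; the fingertips' position at the stop puts it about fully shut.
- **Bystanders:** the dice, paint pots, cup and brush look unmoved in the last pictures. I did not look closely at the vase, but the arm never went near it.

**What failed or disagreed:**
- My first move command was refused because a number was missing. Nothing moved.
- The plinth's rear edge read 3.4 mm past the mouth in the final picture, against 5 mm before. I put this down to the shut flap partly hiding the edge; both are within the 4 mm tolerance.

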